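# Make up the subculture and potting-out kits at the clean bench

### The job

Make up two kits from the stock on the clean bench: for subculturing, put the jar of bushy green shoots (green cap), the jar of fresh pale medium (white cap) and the orange scalpel into the stainless steel tray; for potting out, put the jar of rooted plantlets (blue cap) and the forceps into the blue tray. Set the jars down gently, standing upright on the tray floor, never dropped or tipped over, and lay the instruments flat on the tray floor beside them, nothing on top of anything else. Leave the red-, black- and yellow-capped jars standing where they are.

Things in the scene. Friction and masses are not known exactly. Their poses are not given: they have to be found in the camera images.
- tray_steel: Bright stainless steel rectangular tray. Fixed, open, empty at the start; 220 mm along its x, 170 mm along its y, walls 28 mm high and 4 mm thick, flat floor 3 mm above the bench. The two trays stand left and right of the stock, either way round. Origin at the centre of its underside, z up.
- tray_blue: Blue plastic rectangular tray. Fixed, open, empty at the start; 220 mm along its x, 170 mm along its y, walls 28 mm high and 4 mm thick, flat floor 3 mm above the bench. The two trays stand left and right of the stock, either way round. Origin at the centre of its underside, z up.
- jar_shoots: Closed glass jar, about 200 g, green screw cap. Low bushy green shoots on pale gel. 84 mm tall; glass 52 mm diameter, cap 56 mm diameter, from 66 to 84 mm up. Origin at the centre of its underside, z up. One of six such jars on the bench, two rows of three along world y, about 110 mm apart, colours in any order.
- jar_medium: Closed glass jar, about 200 g, white screw cap. Pale cream gel only: fresh medium. 84 mm tall; glass 52 mm diameter, cap 56 mm diameter, from 66 to 84 mm up. Origin at the centre of its underside, z up. One of six such jars on the bench, two rows of three along world y, about 110 mm apart, colours in any order.
- jar_rooted: Closed glass jar, about 200 g, blue screw cap. Three tall leafy rooted plantlets in pale gel. 84 mm tall; glass 52 mm diameter, cap 56 mm diameter, from 66 to 84 mm up. Origin at the centre of its underside, z up. One of six such jars on the bench, two rows of three along world y, about 110 mm apart, colours in any order.
- scalpel: Rigid scalpel, 150 mm, 30 g: orange handle 12 mm wide (y), 9 thick (z), from 75 mm behind the origin to 25 ahead; then a clear blade guard 10 mm wide. Origin at mid-length, underside; x to the blade, z up. Starts level, underside 30 mm up, on a fixed rest: two plates 44 mm wide across it, 45 mm to either side of the origin, horns 9 mm up beside it; clear between them but for a 2 mm base.
- forceps: Rigid steel forceps, 154 mm, 35 g, lying on edge, a narrow V. 9 mm tall (z); 16 mm wide (y) from 26 mm behind the origin to 20 ahead, narrower to both ends. Origin near mid-length, underside; x to the points, z up. Starts level, underside 30 mm up, on a fixed rest: two plates 44 mm wide across it, 45 mm to either side of the origin, horns 9 mm up beside it; clear between them but for a 2 mm base.
- jar_browned: Closed glass jar, about 200 g, red screw cap. Brown, dead culture. Not wanted: stays where it stands. 84 mm tall; glass 52 mm diameter, cap 56 mm diameter, from 66 to 84 mm up. Origin at the centre of its underside, z up. One of six such jars on the bench, two rows of three along world y, about 110 mm apart, colours in any order.
- jar_charcoal: Closed glass jar, about 200 g, black screw cap. Black charcoal gel. Not wanted: stays where it stands. 84 mm tall; glass 52 mm diameter, cap 56 mm diameter, from 66 to 84 mm up. Origin at the centre of its underside, z up. One of six such jars on the bench, two rows of three along world y, about 110 mm apart, colours in any order.
- jar_empty: Closed glass jar, about 140 g, yellow screw cap. Empty. Not wanted: stays where it stands. 84 mm tall; glass 52 mm diameter, cap 56 mm diameter, from 66 to 84 mm up. Origin at the centre of its underside, z up. One of six such jars on the bench, two rows of three along world y, about 110 mm apart, colours in any order.
There are look-alikes about, which are no part of the job. Of the things that look like the forceps, the middle-sized one is meant.

How it is judged:
By the outcome, as a careful person would: the job done as asked, in the order asked, and still so for the second after the job is handed in, with the robot touching nothing.
It also fails if it takes over 128 s, if anything falls off the work surface, if the arm or the gripper's body presses on something with over 40 N, if the wrist force passes 120 N, or if a joint passes its speed limit or range.

### The arm

A 7-joint arm with a two-finger parallel gripper is mounted at the origin on the work surface. World frame = base frame: x ahead of the robot, y to its left, z up, the work surface at z = 0. Lengths are in m, angles in rad, forces in N, time in s.
With the tool pointing down it reaches from about 0.425 to 0.875 m from the base axis. Payload 4.7 kg.
Tool frame: the origin (TCP) lies at the very end of the fingers, on their centre line; the grasp point (between the pads) lies 19 mm behind it; x points along the fingers, z is the direction in which the jaws open and shut, and the axes are right-handed (so a half turn about x gives the same grasp; the last joint's range is limited). The gripper opens to 87 mm and grips with 3 to 60 N. Pads are 19 mm wide; open, the fingers measure 117 mm over their backs; the gripper's body (75 mm by 190 mm) begins 51 mm behind the grasp point.
Start: joints at [0.014, 0.321, -0.07, 1.45, 0.023, 1.371, -0.057], TCP at [0.65, -0, 0.223] pointing down, gripper open.
Joint ranges: [-2.86, 2.86], [-0.3, 2.09], [-1.38, 1.24], [0.06, 2.45], [-1.56, 4.7], [0.09, 2.05], [-2.69, 2.69]. Speed limits (rad/s): [2.57, 2.57, 3.14, 3.14, 3.14, 3.14, 3.14].

### API

Orientations are given as a rotation vector (axis times angle).
In Python, from bench import * gives the robot as it stands.
- The arm moves only by the shell command python3 -m handwheel 'ROWS' [OPENING] [FORCE]. ROWS is JSON, a list of rows, each an object with "xyz": the shift along the world's x, y, z in cm, a list of three; "angular": the turn, a rotation vector about the world's x, y, z in degrees, a list of three. A call has 1 to 5 rows; each row shifts and turns the pose as measured when the row begins; what a row does not reach is not made up. A row lasts 1/12 s, in which the tool goes at most 41.7 mm and 7.16 degrees, less where a joint would pass 70% of its speed; a pose out of reach is approached as far as the arm can. A call with a gripper value outside its range is refused whole. OPENING is the finger opening in cm, from 0 to 8.7, set as the call begins (- or left out, the last holds). The fingers move at their own pace and stop on an object; FORCE is the grip in N (left out, the last holds). Time passes only in rows, so rows that do not move let the fingers close. It gives the time, the measured TCP pose, the force and the opening at its end, in the units of the state.
- get_state(): the state, without advancing time (a new reading comes with each control period).
- get_image(name): name is "scene" or "side" or "wrist"; returns a dict with "pixels" (384x512x3 uint8, blue, green, red), "K" (3x3 intrinsics, pixels), "cam_to_world" (4x4, takes a point from camera to world coordinates). Camera axes: x right, y down, z forward; pixel columns grow to the right and rows downward; lengths in m; the calibration is good to about 2 mm. A picture is of the moment at which its call begins. There is no depth.
- close_job(): hands the job in, once; it reports no verdict.
The state is a dict: "time": time; "joint_positions": joint angles; "qd": joint speeds; "joint_torque": joint torques, N m; "position": TCP position; "tool_rot": TCP orientation; "ft_force": force on the tool from outside, world axes, zero at the start; "torque": the same for the moment, N m; "grip_width": opening from 0.0 (shut) to 1.0 (fully open).
Only numpy, scipy, OpenCV 4.12 (cv2) and the standard library are available. Lean on these libraries where they do the work, as an engineer would, in place of code of your own. Each camera call takes 0.05 s, during which the arm holds its last target.

## Working session

There is one attempt and no reset: what is moved stays moved. The work goes in short steps, Python scripts to look and compute and a shell command to move; the robot and the scene stay as the last step left them, time stands still between calls to the robot, and variables do not carry over. Pictures are saved under pics/ and viewed, and the job is handed in when it is done.

```bash
mkdir -p pics; ls
cat > h.py <<'E'
from bench import *
import numpy as np, cv2
def snap(n,f):
    im=get_image(n); cv2.imwrite('pics/'+f,im['pixels']); np.savez('pics/'+f+'.npz',**im); return im
def ray(im,u,v,z):
    K,T=im['K'],im['cam_to_world']; d=T[:3,:3]@np.linalg.inv(K)@np.array([u,v,1.]); o=T[:3,3]
    return o+d*(z-o[2])/d[2]
def proj(im,p):
    K,T=im['K'],im['cam_to_world']; c=T[:3,:3].T@(np.array(p)-T[:3,3]); q=K@c; return q[:2]/q[2]
E
python3 - <<'E'
from h import *
for n in ['scene','side','wrist']:
    im=snap(n,n+'0.png'); print(n,im['cam_to_world'].round(3).tolist(),im['K'][0,0])
s=get_state(); print(s)
E
```

```text
pics
scene [[-0.015, 0.844, -0.535, 1.056], [1.0, 0.014, -0.006, 0.001], [0.003, -0.535, -0.845, 1.025], [0.0, 0.0, 0.0, 1.0]] 447.2160091813943
side [[-0.996, -0.028, 0.09, 0.385], [-0.091, 0.526, -0.846, 0.702], [-0.023, -0.85, -0.526, 0.484], [0.0, 0.0, 0.0, 1.0]] 377.4147620794856
wrist [[1.0, -0.0, -0.001, 0.651], [-0.001, -0.952, -0.307, 0.085], [-0.001, 0.307, -0.952, 0.382], [0.0, 0.0, 0.0, 1.0]] 291.50159369231744
{'time': 0.15, 'joint_positions': array([ 0.0140926 ,  0.32167206, -0.07012779,  1.45137936,  0.02259958,
        1.37078002, -0.05690514]), 'qd': array([ 4.02924530e-04, -3.78096932e-03, -7.54557206e-04, -3.72017488e-03,
        8.60588253e-04, -2.75006696e-04,  7.72987442e-05]), 'joint_torque': array([ 2.16972071e-04, -4.91794288e+01, -4.04079035e-01, -3.12878716e+01,
       -6.39387709e-02,  4.04033612e-02,  9.90178205e-05]), 'position': array([ 6.49594300e-01, -1.39566139e-05,  2.21708268e-01]), 'tool_rot': array([-1.07837574e-04,  1.57224592e+00, -2.50507236e-06]), 'ft_force': array([ 0.44682449,  0.35441186, -0.05378592]), 'torque': array([0.03288555, 0.03875155, 0.00026446]), 'grip_width': 1.0012957186286089}
```

View pics/scene0.png

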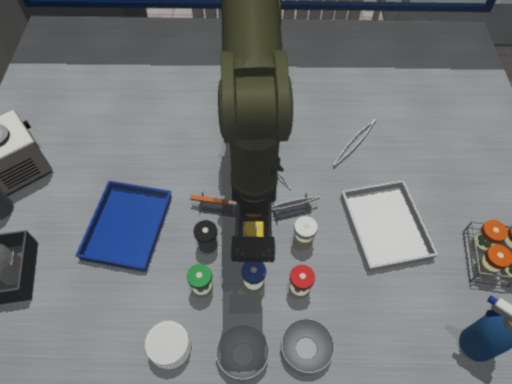

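View pics/side0.png

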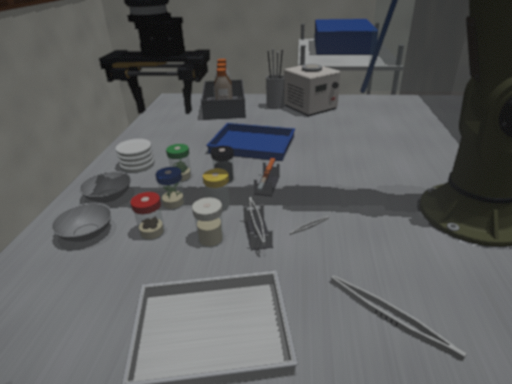

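View pics/wrist0.png

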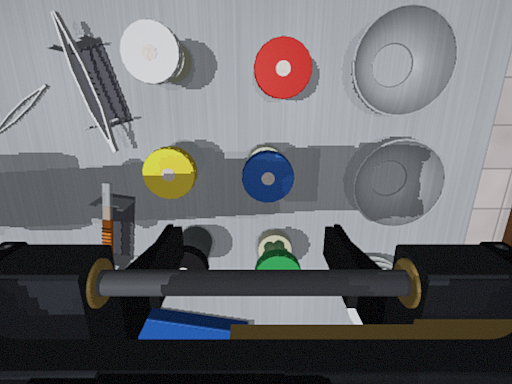

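```bash
cat > m.py <<'E'
from h import *
import sys
def load(f): return dict(np.load('pics/'+f+'.npz'))
def blobs(im,lo,hi,z,amin=60,name=''):
    hsv=cv2.cvtColor(im['pixels'],cv2.COLOR_BGR2HSV)
    m=cv2.inRange(hsv,np.array(lo),np.array(hi))
    n,l,st,c=cv2.connectedComponentsWithStats(m)
    for i in range(1,n):
        if st[i,4]>=amin: print(name,'px',c[i].round(0),'A',st[i,4],'bbox',st[i,:4],'->',ray(im,*c[i],z).round(3))
E
python3 - <<'E'
from m import *
for f,a in [('scene0.png',40),('wrist0.png',300)]:
    im=load(f); print(f)
    for n,lo,hi in [('green',(50,120,60),(75,255,255)),('red',(0,170,90),(4,255,255)),('blue',(108,100,60),(125,255,255)),('yellow',(22,130,80),(32,255,255)),('orange',(6,150,90),(16,255,255)),('black',(0,0,0),(180,90,28))]:
        blobs(im,lo,hi,.084,a,n)
im=load('scene0.png')
for q in [(345,190),(405,183),(433,240),(380,268)]: print('steel',ray(im,*q,.028).round(3))
for q in [(119,184),(170,190),(141,268),(80,254)]: print('blue',ray(im,*q,.028).round(3))
for n,q in [('white',(306,225))]: print(n,ray(im,*q,.084).round(3))
for f in ['scene0.png','wrist0.png']:
    c=load(f)['pixels']; c=c[150:310,170:330] if f[0]=='s' else c[0:290,0:260]
    cv2.imwrite('pics/c_'+f,cv2.resize(c,None,fx=3.4 if f[0]=='s' else 2,fy=3.4 if f[0]=='s' else 2,interpolation=cv2.INTER_CUBIC))
E
```

```text
scene0.png
green px [199. 276.] A 369 bbox [188 264  23  23] -> [ 0.681 -0.12   0.084]
red px [298. 273.] A 134 bbox [291 266  20  19] -> [0.672 0.101 0.084]
blue px [74.  0.] A 51 bbox [57  0 32  2] -> [-0.305 -0.625  0.084]
blue px [165.   1.] A 334 bbox [ 96   0 125   4] -> [-0.307 -0.314  0.084]
blue px [383.   4.] A 656 bbox [282   1 204   6] -> [-0.306  0.431  0.084]
blue px [125. 225.] A 5586 bbox [ 76 181  95  90] -> [ 0.558 -0.305  0.084]
blue px [253. 271.] A 374 bbox [242 262  24  21] -> [0.67  0.001 0.084]
blue px [492. 300.] A 45 bbox [488 296   9   8] -> [0.727 0.518 0.084]
yellow px [254. 229.] A 240 bbox [245 221  19  16] -> [0.562 0.002 0.084]
orange px [206. 199.] A 99 bbox [191 196  31   7] -> [ 0.481 -0.118  0.084]
orange px [495. 230.] A 358 bbox [483 220  26  21] -> [0.557 0.572 0.084]
orange px [499. 255.] A 408 bbox [487 244  25  23] -> [0.621 0.564 0.084]
wrist0.png
green px [277. 261.] A 666 bbox [255 249  45  21] -> [ 0.678 -0.098  0.084]
red px [283.  67.] A 2538 bbox [254  37  58  62] -> [0.678 0.111 0.084]
blue px [267. 176.] A 1919 bbox [242 151  52  52] -> [0.666 0.004 0.084]
blue px [185. 327.] A 2231 bbox [138 308 110  32] -> [ 0.564 -0.192  0.084]
yellow px [170. 172.] A 2048 bbox [142 147  55  52] -> [0.563 0.009 0.084]
black px [170. 250.] A 831 bbox [148 225  51  45] -> [ 0.555 -0.084  0.084]
black px [342. 251.] A 839 bbox [324 225  54  45] -> [ 0.752 -0.085  0.084]
black px [211. 340.] A 17983 bbox [  0 242 512 142] -> [ 0.596 -0.214  0.084]
black px [446. 270.] A 3128 bbox [382 242 130  82] -> [ 0.877 -0.11   0.084]
steel [0.413 0.241 0.028]
steel [0.388 0.403 0.028]
steel [0.557 0.444 0.028]
steel [0.633 0.303 0.028]
blue [ 0.404 -0.361  0.028]
blue [ 0.421 -0.222  0.028]
blue [ 0.642 -0.267  0.028]
blue [ 0.608 -0.42   0.028]
white [0.55  0.125 0.084]
```

```bash
python3 -m handwheel '[{"xyz":[-3,-4,2],"angular":[0,0,0]},{"xyz":[0,-4,1.5],"angular":[0,0,0]},{"xyz":[0,-4,0],"angular":[0,0,0]}]'; ls pics
```

```text
time: 0.4
position: [0.6243, -0.0985, 0.2491]
tool_rot: [-0.011, 1.579, 0.024]
ft_force: [1.7, -0.6, 1.1]
grip_width: 0.999
c_scene0.png
c_wrist0.png
scene0.png
scene0.png.npz
side0.png
side0.png.npz
wrist0.png
wrist0.png.npz
```

```bash
python3 -m handwheel '[{"xyz":[-3,-4,2],"angular":[0,0,0]},{"xyz":[0,-3,0],"angular":[0,0,0]},{"xyz":[0,0,0],"angular":[0,0,0]}]'
python3 - <<'E'
from m import *
snap('wrist','w1.png'); im=snap('scene','s1.png')
c=im['pixels'][120:310,60:450]
cv2.imwrite('pics/s1c.png',cv2.resize(c,None,fx=2,fy=2,interpolation=cv2.INTER_CUBIC))
E
```

```text
time: 0.65
position: [0.5968, -0.1736, 0.2633]
tool_rot: [-0.006, 1.583, 0.01]
ft_force: [-0.5, -1.6, -0.6]
grip_width: 1.0
```

View pics/w1.png

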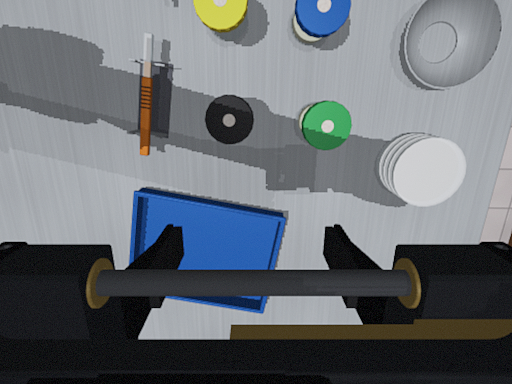

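View pics/s1c.png

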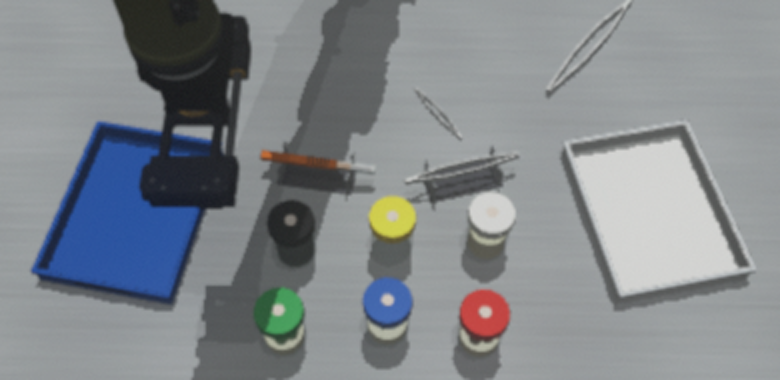

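Run:
```python
from m import *
s=load('s1.png'); w=load('w1.png')
def pr(n,im,pts,z):
    P=[ray(im,*p,z)for p in pts]
    print(n,[p.round(3)[:2].tolist() for p in P],'mid',(sum(P)/len(P)).round(3)[:2],'len',np.linalg.norm(P[0]-P[1]).round(3),'yaw',np.degrees(np.arctan2(*(P[1]-P[0])[1::-1])).round(1))
f=lambda u,v:(60+u/2-.25,120+v/2-.25)
pr('scal s',s,[f(262,156),f(374,170)],.0345)
pr('scal w',w,[(145,154),(149,34)],.0345)
pr('forc s',s,[f(407,181),f(518,156)],.0345)
for n,im,pts in [('steel',s,[f(564,146),f(686,124),f(751,270),f(617,299)]),('blue',s,[f(98,124),f(240,140),f(169,300),f(35,272)]),('bluew',w,[(137,190),(286,213),(264,311)])]:
    pr(n,im,pts,.028); P=[ray(im,*p,.028)for p in pts]; print([np.linalg.norm(P[i]-P[i-1]).round(3) for i in range(len(P))])
for n,lo,hi in [('green',(50,120,40),(75,255,255)),('red',(0,150,80),(4,255,255)),('red2',(174,150,80),(180,255,255)),('blue',(105,100,60),(125,255,255)),('yellow',(22,110,80),(32,255,255))]:
    blobs(s,lo,hi,.084,60,n); blobs(w,lo,hi,.084,500,n+' w')
for q in [(292,222),(393,217),(492,212),(280,311),(388,301),(485,313)]: print(q,ray(s,*f(*q),.084).round(3))
print('gripper black w',ray(w,229,120,.084).round(3))
for nm,x0,x1,y0,y1 in [('sca',185,260,190,220),('frc',255,330,190,225)]:
    pass
cv2.imwrite('pics/c2.png',cv2.resize(s['pixels'][155:220,180:330],None,fx=5,fy=5,interpolation=cv2.INTER_CUBIC))
```

```text
scal s [[0.448, -0.164], [0.467, -0.018]] mid [ 0.457 -0.091] len 0.147 yaw 82.7
scal w [[0.449, -0.164], [0.469, -0.018]] mid [ 0.459 -0.091] len 0.147 yaw 82.2
forc s [[0.482, 0.024], [0.443, 0.168]] mid [0.462 0.096] len 0.15 yaw 105.4
steel [[0.422, 0.231], [0.384, 0.398], [0.597, 0.442], [0.637, 0.274]] mid [0.51  0.336] len 0.171 yaw 102.7
[np.float64(0.219), np.float64(0.171), np.float64(0.217), np.float64(0.172)]
blue [[0.397, -0.389], [0.42, -0.197], [0.646, -0.258], [0.613, -0.425]] mid [ 0.519 -0.317] len 0.194 yaw 83.4
[np.float64(0.219), np.float64(0.194), np.float64(0.235), np.float64(0.17)]
bluew [[0.429, -0.218], [0.644, -0.25], [0.616, -0.424]] mid [ 0.563 -0.297] len 0.217 yaw -8.6
[np.float64(0.278), np.float64(0.217), np.float64(0.176)]
green px [200. 276.] A 333 bbox [188 264  23  23] -> [ 0.681 -0.118  0.084]
green w px [326. 125.] A 1726 bbox [302 101  49  49] -> [ 0.678 -0.119  0.084]
red px [302. 277.] A 364 bbox [291 265  23  23] -> [0.68  0.109 0.084]
blue px [62.  1.] A 130 bbox [30  0 65  3] -> [-0.304 -0.665  0.084]
blue px [207.   2.] A 191 bbox [183   
[... 325 characters left out ...]
01 0.084]
blue px [486. 338.] A 1613 bbox [460 314  52  47] -> [0.808 0.483 0.084]
blue w px [321.  16.] A 1511 bbox [295   0  56  37] -> [ 0.664 -0.01   0.084]
blue w px [208. 231.] A 9000 bbox [129 188 157  82] -> [ 0.538 -0.253  0.084]
blue w px [229. 301.] A 967 bbox [165 296 103  18] -> [ 0.564 -0.361  0.084]
yellow px [256. 229.] A 372 bbox [245 218  23  22] -> [0.562 0.005 0.084]
yellow w px [221.  14.] A 1289 bbox [193   0  55  33] -> [ 0.562 -0.008  0.084]
(292, 222) [ 0.569 -0.113  0.084]
(393, 217) [0.561 0.006 0.084]
(492, 212) [0.552 0.124 0.084]
(280, 311) [ 0.68  -0.118  0.084]
(388, 301) [0.667 0.002 0.084]
(485, 313) [0.679 0.11  0.084]
gripper black w [ 0.568 -0.114  0.084]
```

View pics/c2.png

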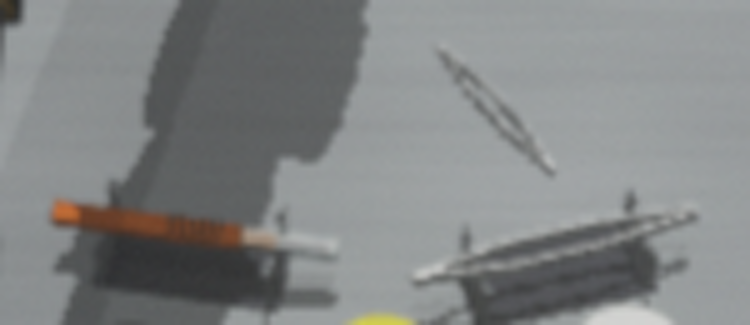

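```bash
cat > d.py <<'E'
import sys,numpy as np
from bench import *
from scipy.spatial.transform import Rotation as R
x,y,z,a=map(float,sys.argv[1:5])
s=get_state(); r=R.from_rotvec(s['tool_rot']); M=r.as_matrix()
t=np.radians(a); zj=np.array([np.cos(t),np.sin(t),0]); xx=np.array([0,0,-1.])
D=R.from_matrix(np.c_[xx,np.cross(zj,xx),zj])*r.inv()
print('t',round(s['time'],2),'pos',s['position'].round(4),'d cm',((np.array([x,y,z])-s['position'])*100).round(2),'rot deg',np.degrees(D.as_rotvec()).round(1),'jaw',np.degrees(np.arctan2(M[1,2],M[0,2])).round(1),'F',s['ft_force'].round(1),'grip',round(float(s['grip_width'])*87,1),'q7',s['joint_positions'][6].round(2))
E
python3 d.py .458 -.091 .12 -7.5
```

```text
t 0.75 pos [ 0.5985 -0.1667  0.2639] d cm [-14.05   7.57 -14.39] rot deg [-0.4 -0.6 -8.5] jaw 1.0 F [-0.5  1.   0.6] grip 87.2 q7 0.25
```

```bash
python3 -m handwheel '[{"xyz":[-3,1.7,-2],"angular":[0,0,-3]},{"xyz":[-3,1.7,-2],"angular":[0,0,-3]},{"xyz":[-3,1.7,-2],"angular":[0,0,-2]},{"xyz":[-3,1.7,-2],"angular":[0,0,-1]},{"xyz":[-3,1.5,-2],"angular":[0,0,0]}]' 5 10; python3 -m handwheel '[{"xyz":[-1,0.5,-2],"angular":[0,0,0]},{"xyz":[0,0,-2],"angular":[0,0,0]},{"xyz":[0,0,0],"angular":[0,0,0]}]' ;python3 d.py .458 -.091 .06 -7.5
```

```text
time: 1.17
position: [0.4517, -0.0759, 0.1609]
tool_rot: [0.118, 1.569, -0.104]
ft_force: [0.3, -0.2, 0.3]
grip_width: 0.707
time: 1.42
position: [0.4316, -0.0603, 0.1143]
tool_rot: [0.108, 1.581, -0.091]
ft_force: [-1.2, 1.0, -0.0]
grip_width: 0.586
t 1.42 pos [ 0.4316 -0.0603  0.1143] d cm [ 2.64 -3.07 -5.43] rot deg [-0.7 -0.7 -0.2] jaw -7.3 F [-1.2  1.  -0. ] grip 51.0 q7 -0.03
```

```bash
python3 -m handwheel '[{"xyz":[1.3,-1.5,-0.4],"angular":[-0.7,-0.7,0]},{"xyz":[1.2,-1.4,-0.5],"angular":[0,0,0]},{"xyz":[0,0,0],"angular":[0,0,0]},{"xyz":[0,0,0],"angular":[0,0,0]}]';python3 d.py .458 -.091 .06 -7.5
python3 - <<'E'
from m import *
snap('wrist','w2.png')
E
```

```text
time: 1.75
position: [0.4583, -0.0833, 0.1061]
tool_rot: [0.092, 1.569, -0.09]
ft_force: [-0.2, 1.4, -0.1]
grip_width: 0.575
t 1.75 pos [ 0.4583 -0.0833  0.1061] d cm [-0.03 -0.77 -4.61] rot deg [-0.1 -0.  -0.9] jaw -6.6 F [-0.2  1.4 -0.1] grip 50.1 q7 0.01
```

View pics/w2.png

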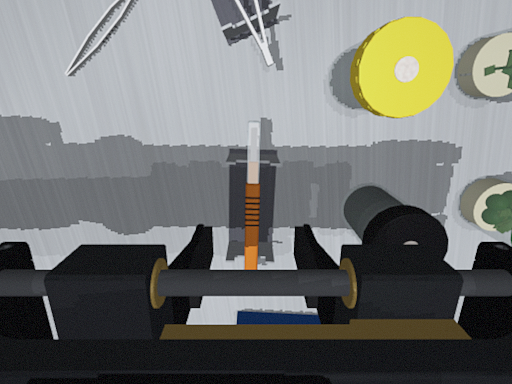

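```bash
python3 -m handwheel '[{"xyz":[0,-0.4,-2.5],"angular":[0,0,-0.5]},{"xyz":[0,-0.4,-2],"angular":[0,0,-0.4]},{"xyz":[0,0,-1.5],"angular":[0,0,0]},{"xyz":[0,0,-0.7],"angular":[0,0,0]},{"xyz":[0,0,0],"angular":[0,0,0]}]';python3 d.py .458 -.091 .031 -7.5
```

```text
time: 2.22
position: [0.4621, -0.0873, 0.0419]
tool_rot: [0.101, 1.56, -0.097]
ft_force: [0.1, 0.2, -0.3]
grip_width: 0.572
t 2.22 pos [ 0.4621 -0.0873  0.0419] d cm [-0.41 -0.37 -1.09] rot deg [-0.1  0.5 -0.3] jaw -7.2 F [ 0.1  0.2 -0.3] grip 49.8 q7 0.01
```

```bash
python3 -m handwheel '[{"xyz":[-0.2,-0.2,-0.6],"angular":[0,0.5,0]},{"xyz":[-0.2,-0.1,-0.6],"angular":[0,0,0]},{"xyz":[0,0,0],"angular":[0,0,0]},{"xyz":[0,0,0],"angular":[0,0,0]}]';python3 d.py .458 -.091 .031 -7.5
```

```text
time: 2.55
position: [0.4595, -0.0893, 0.0316]
tool_rot: [0.099, 1.566, -0.096]
ft_force: [0.1, 0.3, -0.2]
grip_width: 0.576
t 2.55 pos [ 0.4595 -0.0893  0.0316] d cm [-0.15 -0.17 -0.06] rot deg [-0.1  0.1 -0.4] jaw -7.1 F [ 0.1  0.3 -0.2] grip 50.1 q7 0.01
```

```bash
for i in 1 2; do :; done; python3 -m handwheel '[{"xyz":[0,0,0],"angular":[0,0,0]},{"xyz":[0,0,0],"angular":[0,0,0]},{"xyz":[0,0,0],"angular":[0,0,0]},{"xyz":[0,0,0],"angular":[0,0,0]},{"xyz":[0,0,0],"angular":[0,0,0]}]' 0 15;python3 -m handwheel '[{"xyz":[0,0,0],"angular":[0,0,0]},{"xyz":[0,0,0],"angular":[0,0,0]},{"xyz":[0,0,0],"angular":[0,0,0]}]'; python3 d.py .458 -.091 .031 -7.5
```

```text
time: 2.97
position: [0.461, -0.0896, 0.0334]
tool_rot: [0.099, 1.563, -0.096]
ft_force: [0.2, -0.0, 0.0]
grip_width: 0.286
time: 3.22
position: [0.4611, -0.0896, 0.0336]
tool_rot: [0.099, 1.563, -0.097]
ft_force: [0.1, 0.2, -0.8]
grip_width: 0.135
t 3.22 pos [ 0.4611 -0.0896  0.0336] d cm [-0.31 -0.14 -0.26] rot deg [-0.1  0.3 -0.3] jaw -7.2 F [ 0.1  0.2 -0.8] grip 11.8 q7 0.01
```

```bash
python3 -m handwheel '[{"xyz":[0,0,0],"angular":[0,0,0]},{"xyz":[0,0,0.8],"angular":[0,0,0]},{"xyz":[0,0,1.5],"angular":[0,0,0]},{"xyz":[0,0,3],"angular":[0,0,0]},{"xyz":[0,0,3],"angular":[0,0,0]}]';python3 -m handwheel '[{"xyz":[0,0,2],"angular":[0,0,0]},{"xyz":[0,0,0],"angular":[0,0,0]}]'; python3 d.py .519 .292 .14 -78
python3 - <<'E'
from m import *
snap('wrist','w3.png')
E
```

```text
time: 3.63
position: [0.4546, -0.0886, 0.1137]
tool_rot: [0.1, 1.578, -0.096]
ft_force: [0.0, -1.6, -0.3]
grip_width: 0.134
time: 3.8
position: [0.4579, -0.0891, 0.1412]
tool_rot: [0.1, 1.568, -0.096]
ft_force: [0.2, -0.2, -0.2]
grip_width: 0.133
t 3.8 pos [ 0.4579 -0.0891  0.1412] d cm [ 6.11 38.11 -0.12] rot deg [ -0.1   0.1 -70.9] jaw -7.1 F [ 0.2 -0.2 -0.2] grip 11.5 q7 0.01
```

View pics/w3.png

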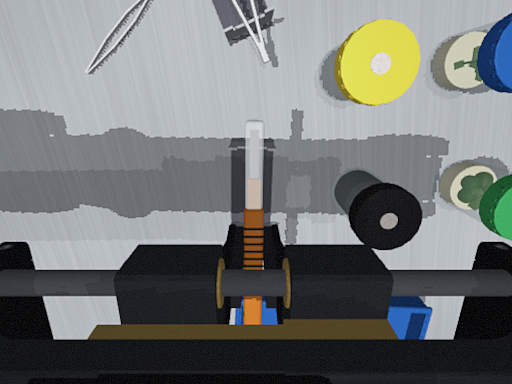

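```bash
python3 -m handwheel '[{"xyz":[0.5,2,0],"angular":[0,0,-5]},{"xyz":[0.5,3.5,0],"angular":[0,0,-7]},{"xyz":[0.6,3.5,0],"angular":[0,0,-7]},{"xyz":[0.6,3.5,0],"angular":[0,0,-7]},{"xyz":[0.6,3.5,0],"angular":[0,0,-7]}]';python3 -m handwheel '[{"xyz":[0.6,3.5,0],"angular":[0,0,-7]},{"xyz":[0.6,3.5,0],"angular":[0,0,-7]},{"xyz":[0.6,3.5,0],"angular":[0,0,-7]},{"xyz":[0.6,3.5,0],"angular":[0,0,-6]},{"xyz":[0.5,2,0],"angular":[0,0,-4]}]'; python3 -m handwheel '[{"xyz":[0,0,0],"angular":[0,0,0]},{"xyz":[0,0,0],"angular":[0,0,0]}]'; python3 d.py .519 .292 .14 -78
```

```text
time: 4.27
position: [0.481, 0.0564, 0.1372]
tool_rot: [0.533, 1.508, -0.535]
ft_force: [-0.5, -0.2, 0.3]
grip_width: 0.136
time: 4.68
position: [0.5048, 0.217, 0.1318]
tool_rot: [0.938, 1.371, -0.945]
ft_force: [0.1, 1.1, -0.4]
grip_width: 0.135
time: 4.85
position: [0.5026, 0.2233, 0.1291]
tool_rot: [0.932, 1.378, -0.942]
ft_force: [0.1, -0.1, -1.6]
grip_width: 0.134
t 4.85 pos [0.5026 0.2233 0.1291] d cm [1.64 6.87 1.09] rot deg [-0.3 -0.9 -9. ] jaw -69.0 F [ 0.1 -0.1 -1.6] grip 11.7 q7 -1.7
```

```bash
python3 -m handwheel '[{"xyz":[0.5,2,0],"angular":[0,0,-3]},{"xyz":[0.6,2.5,0],"angular":[0,-1,-3]},{"xyz":[0.5,2,0],"angular":[0,0,-3]},{"xyz":[0,0,0],"angular":[0,0,0]},{"xyz":[0,0,0],"angular":[0,0,0]}]'; python3 d.py .519 .292 .05 -78;  python3 - <<'E'
from m import *
snap('wrist','w4.png');snap('scene','s4.png'); snap('side','d4.png')
E
```

```text
time: 5.27
position: [0.5173, 0.2818, 0.124]
tool_rot: [1.057, 1.301, -1.065]
ft_force: [0.2, -1.5, -0.2]
grip_width: 0.135
t 5.27 pos [0.5173 0.2818 0.124 ] d cm [ 0.17  1.02 -7.4 ] rot deg [ 0.1 -0.4  0.5] jaw -78.5 F [ 0.2 -1.5 -0.2] grip 11.7 q7 -1.98
```

View pics/w4.png

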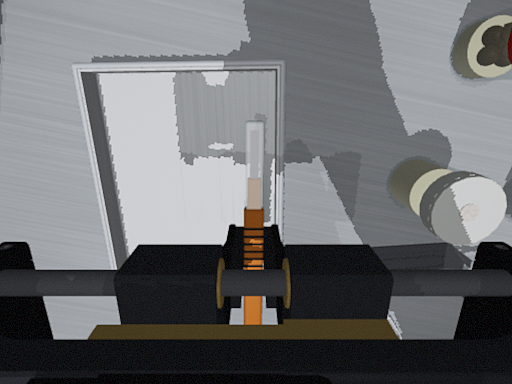

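View pics/d4.png

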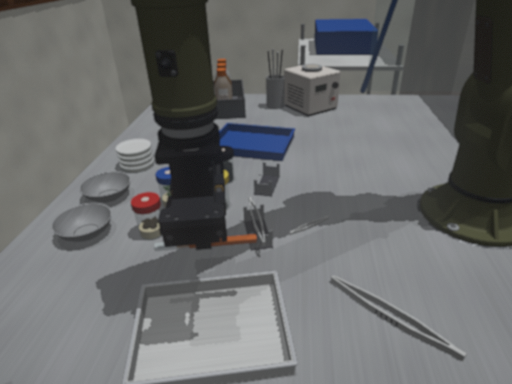

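Run:
```python
from m import *
w=load('w4.png')
P=[ray(w,*p,.028) for p in [(75,65),(284,63),(281,200),(112,240)]]
c=np.array([.51,.336,0]);t=np.radians(12);eu=np.array([np.cos(t),np.sin(t),0]);ev=np.array([-np.sin(t),np.cos(t),0])
for p in P: print(p.round(3),((p-c)@eu).round(3),((p-c)@ev).round(3))
for p in [(254,125),(254,322)]:
    q=ray(w,*p,.126); print('scal',q.round(3),((q-c)@eu).round(3),((q-c)@ev).round(3))
```

```text
[0.596 0.444 0.028] 0.107 0.088
[0.631 0.279 0.028] 0.106 -0.081
[0.516 0.255 0.028] -0.011 -0.081
[0.443 0.407 0.028] -0.051 0.083
scal [0.587 0.295 0.126] 0.067 -0.056
scal [0.461 0.27  0.126] -0.062 -0.055
```

```bash
python3 -m handwheel '[{"xyz":[0.1,0.5,-2],"angular":[0,0,0.4]},{"xyz":[0,0.5,-2.5],"angular":[0,0,0]},{"xyz":[0,0,-2],"angular":[0,0,0]},{"xyz":[0,0,-1],"angular":[0,0,0]},{"xyz":[0,0,0],"angular":[0,0,0]}]'; python3 -m handwheel '[{"xyz":[0,0,0],"angular":[0,0,0]},{"xyz":[0,0,0],"angular":[0,0,0]}]'; python3 d.py .519 .292 .010 -78
```

```text
time: 5.83
position: [0.5215, 0.2841, 0.0495]
tool_rot: [1.059, 1.295, -1.062]
ft_force: [-0.8, 0.6, -0.2]
grip_width: 0.131
time: 6.0
position: [0.5219, 0.2822, 0.05]
tool_rot: [1.059, 1.294, -1.065]
ft_force: [1.0, -0.2, -0.0]
grip_width: 0.135
t 6.0 pos [0.5219 0.2822 0.05  ] d cm [-0.29  0.98 -4.  ] rot deg [ 0.2 -0.   0.7] jaw -78.7 F [ 1.  -0.2 -0. ] grip 11.8 q7 -2.0
```

```bash
python3 -m handwheel '[{"xyz":[-0.2,0.8,-1],"angular":[0,0,0.5]},{"xyz":[0,0.6,-0.7],"angular":[0,0,0]},{"xyz":[0,0,-0.5],"angular":[0,0,0]},{"xyz":[0,0,0],"angular":[0,0,0]},{"xyz":[0,0,0],"angular":[0,0,0]}]';  python3 d.py .519 .292 .010 -78
```

```text
time: 6.42
position: [0.5221, 0.2992, 0.0297]
tool_rot: [1.057, 1.295, -1.052]
ft_force: [1.5, 0.3, 0.4]
grip_width: 0.134
t 6.42 pos [0.5221 0.2992 0.0297] d cm [-0.31 -0.72 -1.97] rot deg [0.  0.3 0.1] jaw -78.1 F [1.5 0.3 0.4] grip 11.7 q7 -2.03
```

```bash
python3 -m handwheel '[{"xyz":[-0.1,-0.3,-0.8],"angular":[0,0,0]},{"xyz":[0,-0.2,-0.6],"angular":[0,0,0]},{"xyz":[0,0,-0.2],"angular":[0,0,0]},{"xyz":[0,0,0],"angular":[0,0,0]},{"xyz":[0,0,0],"angular":[0,0,0]}]';  python3 d.py .519 .292 .0065 -78
```

```text
time: 6.83
position: [0.5209, 0.2932, 0.0119]
tool_rot: [1.056, 1.295, -1.052]
ft_force: [-0.6, 0.8, -0.7]
grip_width: 0.14
t 6.83 pos [0.5209 0.2932 0.0119] d cm [-0.19 -0.12 -0.54] rot deg [0.1 0.3 0.1] jaw -78.1 F [-0.6  0.8 -0.7] grip 12.2 q7 -2.03
```

```bash
python3 -m handwheel '[{"xyz":[0,0,-0.3],"angular":[0,0,0]},{"xyz":[0,0,-0.2],"angular":[0,0,0]},{"xyz":[0,0,0],"angular":[0,0,0]},{"xyz":[0,0,0],"angular":[0,0,0]}]';  python3 d.py .519 .292 .0065 -78
```

```text
time: 7.17
position: [0.5213, 0.2931, 0.0067]
tool_rot: [1.057, 1.294, -1.052]
ft_force: [-0.7, 0.6, 0.4]
grip_width: 0.139
t 7.17 pos [0.5213 0.2931 0.0067] d cm [-0.23 -0.11 -0.02] rot deg [0.1 0.4 0.2] jaw -78.2 F [-0.7  0.6  0.4] grip 12.1 q7 -2.03
```

```bash
python3 -m handwheel '[{"xyz":[0,0,-0.15],"angular":[0,0,0]},{"xyz":[0,0,0],"angular":[0,0,0]},{"xyz":[0,0,0],"angular":[0,0,0]}]';  python3 d.py .519 .292 .0065 -78
python3 - <<'E'
from m import *
im=snap('side','d5.png')
cv2.imwrite('pics/d5c.png',cv2.resize(im['pixels'][220:384,110:310],None,fx=3.5,fy=3.5,interpolation=cv2.INTER_CUBIC))
E
```

```text
time: 7.42
position: [0.5219, 0.2937, 0.0074]
tool_rot: [1.058, 1.294, -1.051]
ft_force: [-0.3, -0.8, 0.3]
grip_width: 0.138
t 7.42 pos [0.5219 0.2937 0.0074] d cm [-0.29 -0.17 -0.09] rot deg [0.  0.4 0.1] jaw -78.1 F [-0.3 -0.8  0.3] grip 12.0 q7 -2.03
```

View pics/d5c.png

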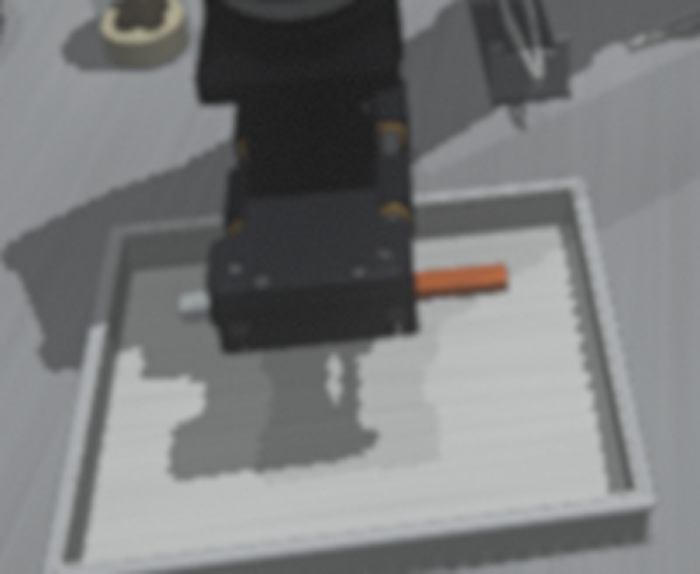

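```bash
python3 -m handwheel '[{"xyz":[0,0,-0.3],"angular":[0,0,0]},{"xyz":[0,0,-0.1],"angular":[0,0,0]},{"xyz":[0,0,0],"angular":[0,0,0]}]';  python3 d.py .519 .292 .0065 -78
```

```text
time: 7.72
position: [0.5226, 0.2941, 0.0059]
tool_rot: [1.059, 1.293, -1.05]
ft_force: [-0.5, 0.2, -0.8]
grip_width: 0.139
t 7.72 pos [0.5226 0.2941 0.0059] d cm [-0.36 -0.21  0.06] rot deg [0.  0.5 0.2] jaw -78.2 F [-0.5  0.2 -0.8] grip 12.1 q7 -2.03
```

```bash
python3 -m handwheel '[{"xyz":[0,0,0],"angular":[0,0,0]},{"xyz":[0,0,0],"angular":[0,0,0]},{"xyz":[0,0,0],"angular":[0,0,0]},{"xyz":[0,0,0],"angular":[0,0,0]}]' 3;python3 -m handwheel '[{"xyz":[0,0,1.5],"angular":[0,0,0]},{"xyz":[0,0,3],"angular":[0,0,0]},{"xyz":[0,0,3],"angular":[0,0,0]},{"xyz":[0,0,2],"angular":[0,0,0]},{"xyz":[0,0,0],"angular":[0,0,0]}]' ;  python3 d.py .462 .096 .13 15.4;  python3 - <<'E'
from m import *
snap('wrist','w6.png')
E
```

```text
time: 8.05
position: [0.5225, 0.294, 0.0051]
tool_rot: [1.059, 1.293, -1.05]
ft_force: [-0.9, -0.4, 0.1]
grip_width: 0.315
time: 8.47
position: [0.5193, 0.2923, 0.0998]
tool_rot: [1.053, 1.297, -1.057]
ft_force: [0.3, 0.6, -0.3]
grip_width: 0.341
t 8.47 pos [0.5193 0.2923 0.0998] d cm [ -5.73 -19.63   3.02] rot deg [ 0.1  0.2 93.5] jaw -78.1 F [ 0.3  0.6 -0.3] grip 29.7 q7 -2.0
```

View pics/w6.png

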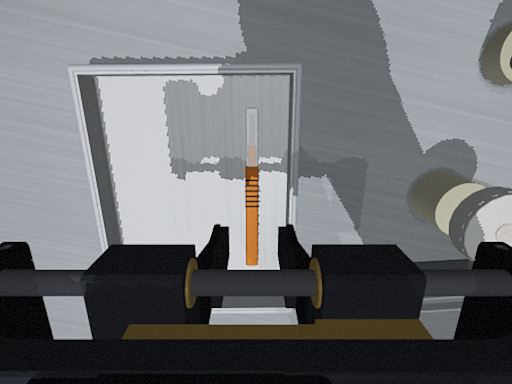

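```bash
python3 -m handwheel '[{"xyz":[0,-1,1.5],"angular":[0,0,7]},{"xyz":[-0.5,-1.5,1.5],"angular":[0,0,7]},{"xyz":[-0.5,-1.5,1],"angular":[0,0,7]},{"xyz":[-0.5,-1.5,0],"angular":[0,0,7]},{"xyz":[-0.5,-1.5,0],"angular":[0,0,7]}]' 5; python3 -m handwheel '[{"xyz":[-0.5,-1.5,0],"angular":[0,0,7]},{"xyz":[-0.5,-1.5,0],"angular":[0,0,7]},{"xyz":[-0.5,-1.5,0],"angular":[0,0,7]},{"xyz":[-0.5,-1.5,0],"angular":[0,0,7]},{"xyz":[-0.5,-1.5,0],"angular":[0,0,7]}]';  python3 -m handwheel '[{"xyz":[-0.5,-1.5,0],"angular":[0,0,7]},{"xyz":[-0.5,-1.5,0],"angular":[0,0,7]},{"xyz":[0,-1,0],"angular":[0,0,4]},{"xyz":[0,0,0],"angular":[0,0,0]},{"xyz":[0,0,0],"angular":[0,0,0]}]';python3 d.py .462 .096 .11 15.4
```

```text
time: 8.93
position: [0.4945, 0.2222, 0.1329]
tool_rot: [0.568, 1.494, -0.583]
ft_force: [-0.4, 0.1, -0.8]
grip_width: 0.557
time: 9.35
position: [0.4643, 0.142, 0.1255]
tool_rot: [0.076, 1.575, -0.098]
ft_force: [0.4, 0.1, 0.3]
grip_width: 0.571
time: 9.77
position: [0.4481, 0.0949, 0.1181]
tool_rot: [-0.18, 1.581, 0.151]
ft_force: [-0.0, 1.1, -0.3]
grip_width: 0.574
t 9.77 pos [0.4481 0.0949 0.1181] d cm [ 1.39  0.11 -0.81] rot deg [ 1.2 -0.8  3.4] jaw 12.0 F [-0.   1.1 -0.3] grip 50.0 q7 -0.08
```

```bash
python3 -m handwheel '[{"xyz":[1,0.2,0],"angular":[1.2,-0.8,2.5]},{"xyz":[0.6,0,0],"angular":[0,0,1]},{"xyz":[0,0,0],"angular":[0,0,0]},{"xyz":[0,0,0],"angular":[0,0,0]}]';python3 d.py .462 .096 .033 15.4
python3 - <<'E'
from m import *
snap('wrist','w7.png')
E
```

```text
time: 10.1
position: [0.4634, 0.0994, 0.1156]
tool_rot: [-0.209, 1.564, 0.212]
ft_force: [-0.3, -0.4, -0.3]
grip_width: 0.572
t 10.1 pos [0.4634 0.0994 0.1156] d cm [-0.14 -0.34 -8.26] rot deg [-0.1 -0.2  0. ] jaw 15.4 F [-0.3 -0.4 -0.3] grip 49.7 q7 -0.01
```

View pics/w7.png

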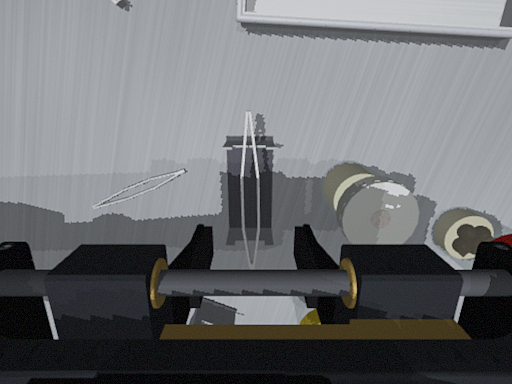

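Run:
```python
from m import *
w=load('w7.png')
for n,p,z in [('tip',(249,112),.0345),('near',(252,266),.0345),('plF',(249,147),.03),('plN',(250,240),.03)]: print(n,ray(w,*p,z).round(4))
c=w['pixels'][95:285,200:310]; cv2.imwrite('pics/w7c.png',cv2.resize(c,None,fx=3,fy=3,interpolation=cv2.INTER_CUBIC))
```

```text
tip [0.4418 0.1687 0.0345]
near [0.4814 0.033  0.0345]
plF [0.4493 0.1408 0.03  ]
plN [0.4729 0.0567 0.03  ]
```

View pics/w7c.png

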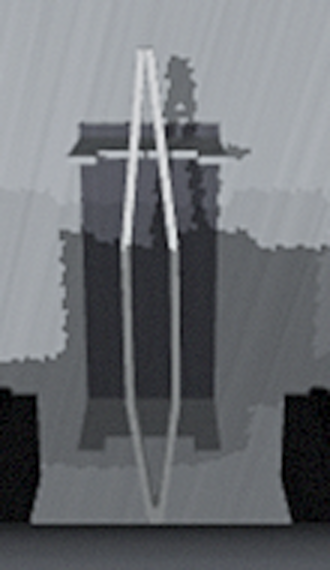

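```bash
python3 -m handwheel '[{"xyz":[0,0,-2],"angular":[0,0,0]},{"xyz":[0,0,-2.5],"angular":[0,0,0]},{"xyz":[0,0,-2],"angular":[0,0,0]},{"xyz":[0,0,-1],"angular":[0,0,0]},{"xyz":[0,0,0],"angular":[0,0,0]}]';python3 d.py .462 .098 .031 15.4
```

```text
time: 10.57
position: [0.4643, 0.1025, 0.0396]
tool_rot: [-0.208, 1.561, 0.211]
ft_force: [-0.3, -0.6, -0.4]
grip_width: 0.577
t 10.57 pos [0.4643 0.1025 0.0396] d cm [-0.23 -0.45 -0.86] rot deg [-0.1 -0.   0.1] jaw 15.3 F [-0.3 -0.6 -0.4] grip 50.2 q7 -0.05
```

```bash
python3 -m handwheel '[{"xyz":[-0.1,-0.3,-0.5],"angular":[0,0,0]},{"xyz":[-0.1,-0.2,-0.5],"angular":[0,0,0]},{"xyz":[0,0,-0.1],"angular":[0,0,0]},{"xyz":[0,0,0],"angular":[0,0,0]}]';python3 d.py .462 .098 .031 15.4
```

```text
time: 10.9
position: [0.4631, 0.0978, 0.0295]
tool_rot: [-0.208, 1.559, 0.211]
ft_force: [0.5, -0.1, -0.4]
grip_width: 0.576
t 10.9 pos [0.4631 0.0978 0.0295] d cm [-0.11  0.02  0.15] rot deg [-0.1  0.1  0.1] jaw 15.3 F [ 0.5 -0.1 -0.4] grip 50.1 q7 -0.04
```

Close; drift up of about 1–2 mm is expected.

```bash
python3 -m handwheel '[{"xyz":[0,0,0.1],"angular":[0,0,0]},{"xyz":[0,0,0],"angular":[0,0,0]},{"xyz":[0,0,0],"angular":[0,0,0]},{"xyz":[0,0,0],"angular":[0,0,0]},{"xyz":[0,0,0],"angular":[0,0,0]}]' 0 15;python3 -m handwheel '[{"xyz":[0,0,0],"angular":[0,0,0]},{"xyz":[0,0,0],"angular":[0,0,0]},{"xyz":[0,0,0],"angular":[0,0,0]},{"xyz":[0,0,0],"angular":[0,0,0]}]'; python3 d.py .462 .098 .031 15.4
```

```text
time: 11.32
position: [0.4652, 0.098, 0.0332]
tool_rot: [-0.207, 1.554, 0.21]
ft_force: [-0.9, 0.6, 1.0]
grip_width: 0.28
time: 11.65
position: [0.4654, 0.098, 0.0334]
tool_rot: [-0.207, 1.554, 0.21]
ft_force: [0.2, -0.2, 0.6]
grip_width: 0.184
t 11.65 pos [0.4654 0.098  0.0334] d cm [-0.34 -0.   -0.24] rot deg [-0.2  0.4  0.1] jaw 15.3 F [ 0.2 -0.2  0.6] grip 16.0 q7 -0.04
```

```bash
python3 -m handwheel '[{"xyz":[0,0,0.8],"angular":[0,0,0]},{"xyz":[0,0,1.5],"angular":[0,0,0]},{"xyz":[0,0,3],"angular":[0,0,0]},{"xyz":[0,0,3],"angular":[0,0,0]},{"xyz":[0,0,2.5],"angular":[0,0,0]}]';python3 -m handwheel '[{"xyz":[0,0,1],"angular":[0,0,0]},{"xyz":[0,0,0],"angular":[0,0,0]}]'; python3 d.py .529 -.277 .14 80.6
python3 - <<'E'
from m import *
snap('wrist','w8.png')
E
```

```text
time: 12.07
position: [0.4587, 0.097, 0.1403]
tool_rot: [-0.208, 1.569, 0.212]
ft_force: [0.8, 0.1, -0.4]
grip_width: 0.177
time: 12.23
position: [0.462, 0.0979, 0.1577]
tool_rot: [-0.208, 1.559, 0.212]
ft_force: [0.3, -0.1, 0.7]
grip_width: 0.179
t 12.23 pos [0.462  0.0979 0.1577] d cm [  6.7  -37.49  -1.77] rot deg [-0.2 -0.  65.3] jaw 15.3 F [ 0.3 -0.1  0.7] grip 15.6 q7 0.01
```

View pics/w8.png

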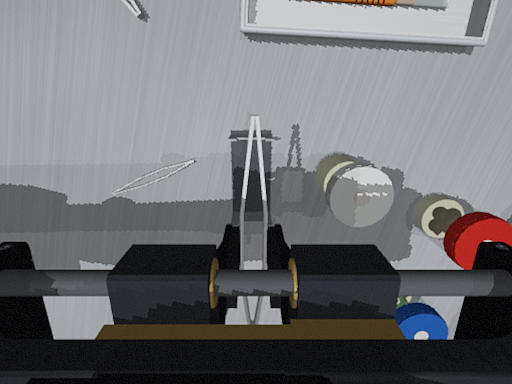

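```bash
python3 -m handwheel '[{"xyz":[0.3,-2,0],"angular":[0,0,5]},{"xyz":[0.6,-3.5,0],"angular":[0,0,6.5]},{"xyz":[0.6,-3.5,0],"angular":[0,0,6.5]},{"xyz":[0.7,-3.5,0],"angular":[0,0,6.5]},{"xyz":[0.7,-3.5,0],"angular":[0,0,6.5]}]';python3 -m handwheel '[{"xyz":[0.7,-3.5,0],"angular":[0,0,6.5]},{"xyz":[0.7,-3.5,0],"angular":[0,0,6.5]},{"xyz":[0.7,-3.5,0],"angular":[0,0,6.5]},{"xyz":[0.7,-3.5,0],"angular":[0,0,6.5]},{"xyz":[0.5,-2.5,0],"angular":[0,0,4]}]'; python3 -m handwheel '[{"xyz":[0,0,0],"angular":[0,0,0]},{"xyz":[0,0,0],"angular":[0,0,0]}]'; python3 d.py .529 -.277 .12 80.6
```

```text
time: 12.7
position: [0.4866, -0.0514, 0.1536]
tool_rot: [-0.641, 1.476, 0.653]
ft_force: [-0.3, 0.2, 0.3]
grip_width: 0.179
time: 13.12
position: [0.5151, -0.2235, 0.1465]
tool_rot: [-1.055, 1.31, 1.076]
ft_force: [0.0, 0.6, -0.9]
grip_width: 0.181
time: 13.28
position: [0.5127, -0.231, 0.143]
tool_rot: [-1.048, 1.318, 1.073]
ft_force: [-0.7, 0.3, -0.5]
grip_width: 0.179
t 13.28 pos [ 0.5127 -0.231   0.143 ] d cm [ 1.63 -4.6  -2.3 ] rot deg [ 0.  -1.4  2.3] jaw 78.3 F [-0.7  0.3 -0.5] grip 15.5 q7 1.73
```

```bash
python3 -m handwheel '[{"xyz":[0.8,-2,-1],"angular":[0,-1.4,1.2]},{"xyz":[0.8,-2,-1],"angular":[0,0,1]},{"xyz":[0,-0.8,0],"angular":[0,0,0]},{"xyz":[0,0,0],"angular":[0,0,0]},{"xyz":[0,0,0],"angular":[0,0,0]}]'; python3 d.py .529 -.277 .05 80.6;  python3 - <<'E'
from m import *
snap('wrist','w9.png')
E
```

```text
time: 13.7
position: [0.5272, -0.273, 0.1178]
tool_rot: [-1.081, 1.282, 1.096]
ft_force: [0.4, 0.4, -0.4]
grip_width: 0.179
t 13.7 pos [ 0.5272 -0.273   0.1178] d cm [ 0.18 -0.4  -6.78] rot deg [-0.4 -0.3 -0.1] jaw 80.7 F [ 0.4  0.4 -0.4] grip 15.6 q7 1.84
```

View pics/w9.png

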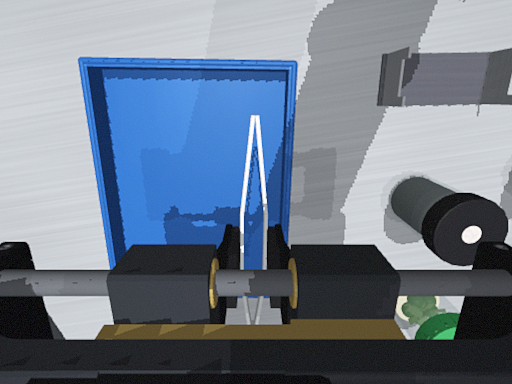

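```bash
python3 - <<'E'
from m import *
w=load('w9.png')
c=np.array([.5215,-.3215,0]);t=np.radians(-9.4);eu=np.array([np.cos(t),np.sin(t),0]);ev=np.array([-np.sin(t),np.cos(t),0])
for p in [(79,59),(297,61),(291,200),(109,255)]:
    q=ray(w,*p,.028); print(q.round(3),((q-c)@eu).round(3),((q-c)@ev).round(3))
for p in [(256,117),(253,322)]:
    q=ray(w,*p,.12); print('f',q.round(3),((q-c)@eu).round(3),((q-c)@ev).round(3))
E
python3 -m handwheel '[{"xyz":[0.1,-0.4,-2],"angular":[0,0,0]},{"xyz":[0,-0.4,-2.5],"angular":[0,0,0]},{"xyz":[0,0,-2],"angular":[0,0,0]},{"xyz":[0,0,-1],"angular":[0,0,0]},{"xyz":[0,0,0],"angular":[0,0,0]}]'; python3 d.py .529 -.277 .01 80.6
```

```text
[ 0.394 -0.389  0.028] -0.114 -0.088
[ 0.424 -0.22   0.028] -0.113 0.084
[ 0.539 -0.239  0.028] 0.003 0.084
[ 0.566 -0.42   0.028] 0.06 -0.09
f [ 0.455 -0.259  0.12 ] -0.076 0.05
f [ 0.586 -0.283  0.12 ] 0.057 0.049
time: 14.17
position: [0.5315, -0.2733, 0.0452]
tool_rot: [-1.089, 1.273, 1.097]
ft_force: [-0.5, 1.1, -0.6]
grip_width: 0.183
t 14.17 pos [ 0.5315 -0.2733  0.0452] d cm [-0.25 -0.37 -3.52] rot deg [-0.4  0.1 -0.5] jaw 81.1 F [-0.5  1.1 -0.6] grip 15.9 q7 1.85
```

```bash
python3 -m handwheel '[{"xyz":[-0.2,-0.4,-0.8],"angular":[0,0,-0.5]},{"xyz":[-0.1,-0.3,-1],"angular":[0,0,0]},{"xyz":[0,0,-0.8],"angular":[0,0,0]},{"xyz":[0,0,-0.2],"angular":[0,0,0]},{"xyz":[0,0,0],"angular":[0,0,0]}]'; python3 d.py .529 -.277 .01 80.6
```

```text
time: 14.58
position: [0.5306, -0.2795, 0.0183]
tool_rot: [-1.087, 1.273, 1.088]
ft_force: [-0.3, -0.6, 0.4]
grip_width: 0.18
t 14.58 pos [ 0.5306 -0.2795  0.0183] d cm [-0.16  0.25 -0.83] rot deg [-0.3  0.3 -0.1] jaw 80.7 F [-0.3 -0.6  0.4] grip 15.7 q7 1.86
```

```bash
python3 -m handwheel '[{"xyz":[0,0,-0.5],"angular":[0,0,0]},{"xyz":[0,0,-0.4],"angular":[0,0,0]},{"xyz":[0,0,-0.2],"angular":[0,0,0]},{"xyz":[0,0,0],"angular":[0,0,0]},{"xyz":[0,0,0],"angular":[0,0,0]}]'; python3 d.py .529 -.277 .006 80.6
```

```text
time: 15.0
position: [0.5315, -0.2801, 0.0073]
tool_rot: [-1.088, 1.272, 1.086]
ft_force: [-0.2, 0.4, 0.3]
grip_width: 0.178
t 15.0 pos [ 0.5315 -0.2801  0.0073] d cm [-0.25  0.31 -0.13] rot deg [-0.3  0.5 -0.1] jaw 80.7 F [-0.2  0.4  0.3] grip 15.5 q7 1.86
```

```bash
python3 -m handwheel '[{"xyz":[0,0,-0.25],"angular":[0,0,0]},{"xyz":[0,0,-0.2],"angular":[0,0,0]},{"xyz":[0,0,0],"angular":[0,0,0]},{"xyz":[0,0,0],"angular":[0,0,0]}]'; python3 d.py .529 -.277 .006 80.6;  python3 -m handwheel '[{"xyz":[0,0,0],"angular":[0,0,0]},{"xyz":[0,0,0],"angular":[0,0,0]},{"xyz":[0,0,0],"angular":[0,0,0]},{"xyz":[0,0,0],"angular":[0,0,0]},{"xyz":[0,0,0],"angular":[0,0,0]}]' 3.2
```

```text
time: 15.33
position: [0.5328, -0.2807, 0.0073]
tool_rot: [-1.089, 1.271, 1.084]
ft_force: [0.1, 0.6, -0.0]
grip_width: 0.181
t 15.33 pos [ 0.5328 -0.2807  0.0073] d cm [-0.38  0.37 -0.13] rot deg [-0.2  0.6 -0.1] jaw 80.7 F [ 0.1  0.6 -0. ] grip 15.7 q7 1.86
time: 15.75
position: [0.5331, -0.2808, 0.007]
tool_rot: [-1.09, 1.271, 1.083]
ft_force: [0.5, 0.1, 0.2]
grip_width: 0.358
```

```bash
python3 -m handwheel '[{"xyz":[0,0,1.5],"angular":[0,0,0]},{"xyz":[0,0,3],"angular":[0,0,0]},{"xyz":[0,0,3.5],"angular":[0,0,0]},{"xyz":[0,0,3],"angular":[0,0,0]},{"xyz":[0,0,2],"angular":[0,0,0]}]';python3 -m handwheel '[{"xyz":[0.5,2,1],"angular":[0,0,0]},{"xyz":[1.5,3.5,0],"angular":[0,0,1]},{"xyz":[2,3.5,0],"angular":[0,0,1]},{"xyz":[2,3.5,0],"angular":[0,0,1]},{"xyz":[2,3.5,0],"angular":[0,0,1]}]' 7.5;  python3 - <<'E'
from m import *
im=snap('scene','s10.png')
cv2.imwrite('pics/s10c.png',cv2.resize(im['pixels'][120:310,60:450],None,fx=2,fy=2,interpolation=cv2.INTER_CUBIC))
E
python3 d.py .667 .002 .13 85
```

```text
time: 16.17
position: [0.5265, -0.2774, 0.1333]
tool_rot: [-1.078, 1.278, 1.098]
ft_force: [1.5, 0.3, 0.5]
grip_width: 0.366
time: 16.58
position: [0.6063, -0.1288, 0.1531]
tool_rot: [-1.128, 1.258, 1.119]
ft_force: [1.7, -0.5, -0.4]
grip_width: 0.658
t 16.63 pos [ 0.6109 -0.1167  0.1531] d cm [ 5.61 11.87 -2.31] rot deg [-0.4  0.6  0.9] jaw 84.1 F [ 3.2  6.8 -0.2] grip 61.3 q7 1.6
```

View pics/s10c.png

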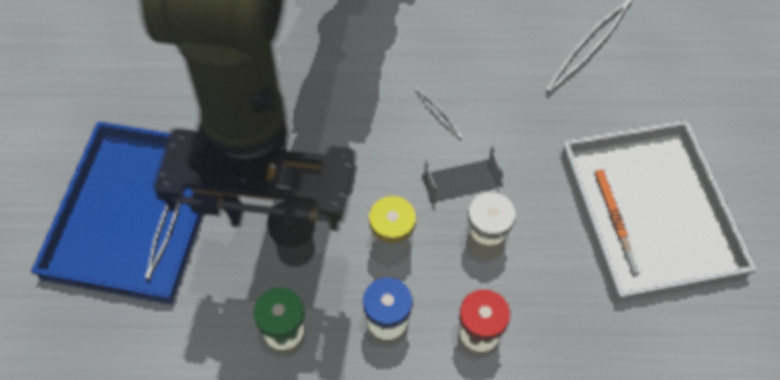

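```bash
python3 -m handwheel '[{"xyz":[1.5,3,0],"angular":[0,0,0]},{"xyz":[1.5,3.5,0],"angular":[0,0,0]},{"xyz":[1.5,2.7,0],"angular":[0,0,0]},{"xyz":[0.3,0.5,0],"angular":[0,0,0]},{"xyz":[0,0,0],"angular":[0,0,0]}]';python3 -m handwheel '[{"xyz":[0,0,0],"angular":[0,0,0]}]';python3 d.py .667 .002 .13 85
```

```text
time: 17.05
position: [0.6585, -0.015, 0.1521]
tool_rot: [-1.137, 1.239, 1.137]
ft_force: [-0.0, -0.6, -0.2]
grip_width: 0.859
time: 17.13
position: [0.6583, -0.0143, 0.1517]
tool_rot: [-1.138, 1.239, 1.139]
ft_force: [0.3, -0.3, -0.2]
grip_width: 0.862
t 17.13 pos [ 0.6583 -0.0143  0.1517] d cm [ 0.87  1.63 -2.17] rot deg [-0.5  0.5  0.3] jaw 84.7 F [ 0.3 -0.3 -0.2] grip 75.0 q7 1.43
```

```bash
python3 -m handwheel '[{"xyz":[0.5,1,-1],"angular":[-0.5,0.5,0]},{"xyz":[0.5,1,-1],"angular":[0,0,0]},{"xyz":[0,0,-1],"angular":[0,0,0]},{"xyz":[0,0,0],"angular":[0,0,0]},{"xyz":[0,0,0],"angular":[0,0,0]}]';python3 d.py .667 .002 .052 85
python3 - <<'E'
from m import *
w=snap('wrist','w11.png')
blobs(w,(105,100,40),(125,255,255),.084,500,'blue')
E
```

```text
time: 17.55
position: [0.6673, 0.0012, 0.1171]
tool_rot: [-1.137, 1.26, 1.136]
ft_force: [0.0, 0.2, 0.6]
grip_width: 0.865
t 17.55 pos [0.6673 0.0012 0.1171] d cm [-0.03  0.08 -6.51] rot deg [ 0.2 -0.2  0.7] jaw 84.3 F [0.  0.2 0.6] grip 75.2 q7 1.38
blue px [253. 211.] A 4184 bbox [216 174  76  75] -> [0.661 0.002 0.084]
```

View pics/w11.png

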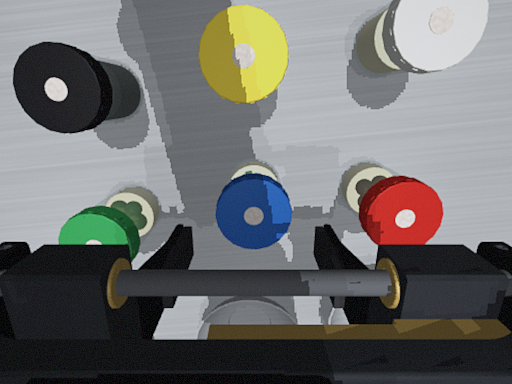

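```bash
python3 -m handwheel '[{"xyz":[-0.1,0.1,-1.5],"angular":[0,0,0]},{"xyz":[0,0,-2],"angular":[0,0,0]},{"xyz":[0,0,-2],"angular":[0,0,0]},{"xyz":[0,0,-0.8],"angular":[0,0,0]},{"xyz":[0,0,0],"angular":[0,0,0]}]';python3 d.py .665 .002 .052 85
```

```text
time: 18.02
position: [0.667, -0.0027, 0.0545]
tool_rot: [-1.136, 1.261, 1.128]
ft_force: [-0.3, 0.0, -0.2]
grip_width: 0.861
t 18.02 pos [ 0.667  -0.0027  0.0545] d cm [-0.2   0.47 -0.25] rot deg [0.4 0.  1. ] jaw 84.0 F [-0.3  0.  -0.2] grip 74.9 q7 1.37
```

```bash
python3 -m handwheel '[{"xyz":[-0.1,0.5,-0.2],"angular":[0,0,0]},{"xyz":[0,0.2,0],"angular":[0,0,0]},{"xyz":[0,0,0],"angular":[0,0,0]},{"xyz":[0,0,0],"angular":[0,0,0]}]';python3 d.py .665 .002 .052 85
```

```text
time: 18.35
position: [0.6674, 0.004, 0.0554]
tool_rot: [-1.136, 1.26, 1.124]
ft_force: [0.3, -0.0, 0.6]
grip_width: 0.86
t 18.35 pos [0.6674 0.004  0.0554] d cm [-0.24 -0.2  -0.34] rot deg [0.4 0.2 1.1] jaw 83.9 F [ 0.3 -0.   0.6] grip 74.8 q7 1.36
```

```bash
python3 -m handwheel '[{"xyz":[-0.2,-0.2,-0.3],"angular":[0,0,0]},{"xyz":[0,0,0],"angular":[0,0,0]},{"xyz":[0,0,0],"angular":[0,0,0]},{"xyz":[0,0,0],"angular":[0,0,0]},{"xyz":[0,0,0],"angular":[0,0,0]}]' 4 25;python3 -m handwheel '[{"xyz":[0,0,0],"angular":[0,0,0]},{"xyz":[0,0,0],"angular":[0,0,0]},{"xyz":[0,0,0],"angular":[0,0,0]}]' ;python3 d.py .665 .002 .052 85
```

```text
time: 18.77
position: [0.6668, 0.0017, 0.0549]
tool_rot: [-1.139, 1.256, 1.121]
ft_force: [-0.1, 0.3, -1.2]
grip_width: 0.638
time: 19.02
position: [0.6669, 0.0018, 0.0549]
tool_rot: [-1.139, 1.256, 1.121]
ft_force: [-0.5, 0.4, 0.4]
grip_width: 0.634
t 19.02 pos [0.6669 0.0018 0.0549] d cm [-0.19  0.02 -0.29] rot deg [0.4 0.5 1.1] jaw 83.9 F [-0.5  0.4  0.4] grip 55.2 q7 1.36
```

```bash
python3 -m handwheel '[{"xyz":[0,0,1],"angular":[0,0,0]},{"xyz":[0,0,2.5],"angular":[0,0,0]},{"xyz":[0,0,3.5],"angular":[0,0,0]},{"xyz":[0,0,3.5],"angular":[0,0,0]},{"xyz":[0,0,2],"angular":[0,0,0]}]' ;python3 -m handwheel '[{"xyz":[0,0,0],"angular":[0,0,0]},{"xyz":[0,0,0],"angular":[0,0,0]}]';python3 d.py .516 -.356 .17 80.6
```

```text
time: 19.43
position: [0.6589, 0.0015, 0.1764]
tool_rot: [-1.131, 1.271, 1.135]
ft_force: [0.7, -0.1, -1.3]
grip_width: 0.636
time: 19.6
position: [0.6616, 0.0017, 0.1829]
tool_rot: [-1.135, 1.264, 1.128]
ft_force: [0.3, 0.6, -4.4]
grip_width: 0.631
t 19.6 pos [0.6616 0.0017 0.1829] d cm [-14.56 -35.77  -1.29] rot deg [ 0.4 -0.1 -3.3] jaw 83.9 F [ 0.3  0.6 -4.4] grip 54.9 q7 1.38
```

```bash
python3 -m handwheel '[{"xyz":[-0.6,-1.5,0],"angular":[0,0,0]},{"xyz":[-1,-2.5,0],"angular":[0,0,0]},{"xyz":[-1.3,-3.2,0],"angular":[0,0,0]},{"xyz":[-1.3,-3.2,0],"angular":[0,0,-1]},{"xyz":[-1.3,-3.2,0],"angular":[0,0,-1]}]' ;python3 -m handwheel '[{"xyz":[-1.3,-3.2,0],"angular":[0,0,-1]},{"xyz":[-1.3,-3.2,0],"angular":[0,0,0]},{"xyz":[-1.3,-3.2,0],"angular":[0,0,0]},{"xyz":[-1.3,-3.2,0],"angular":[0,0,0]},{"xyz":[-1.2,-3,0],"angular":[0,0,0]}]';python3 -m handwheel '[{"xyz":[-1,-2.5,0],"angular":[0,0,0]},{"xyz":[-0.6,-1.5,0],"angular":[0,0,0]},{"xyz":[-0.3,-0.5,0],"angular":[0,0,0]},{"xyz":[0,0,0],"angular":[0,0,0]},{"xyz":[0,0,0],"angular":[0,0,0]}]';python3 d.py .516 -.356 .10 80.6
```

```text
time: 20.02
position: [0.6012, -0.1273, 0.1739]
tool_rot: [-1.111, 1.273, 1.127]
ft_force: [0.5, 0.8, -1.7]
grip_width: 0.637
time: 20.43
position: [0.5224, -0.2953, 0.1618]
tool_rot: [-1.083, 1.295, 1.126]
ft_force: [-0.4, -1.1, -1.8]
grip_width: 0.634
time: 20.85
position: [0.486, -0.3535, 0.1513]
tool_rot: [-1.058, 1.316, 1.125]
ft_force: [0.9, 0.8, -1.7]
grip_width: 0.635
t 20.85 pos [ 0.486  -0.3535  0.1513] d cm [ 3.   -0.25 -5.13] rot deg [-0.5 -2.9  0.1] jaw 80.5 F [ 0.9  0.8 -1.7] grip 55.3 q7 1.98
```

```bash
python3 -m handwheel '[{"xyz":[1.3,0,-1],"angular":[-0.5,-1.5,0]},{"xyz":[1.3,-0.2,-1.2],"angular":[0,-1.4,0]},{"xyz":[0.4,0,-1.2],"angular":[0,0,0]},{"xyz":[0,0,-0.5],"angular":[0,0,0]},{"xyz":[0,0,0],"angular":[0,0,0]}]';python3 -m handwheel '[{"xyz":[0,0,0],"angular":[0,0,0]}]';python3 d.py .516 -.356 .061 80.6;  python3 - <<'E'
from m import *
w=snap('wrist','w12.png')
E
```

```text
time: 21.27
position: [0.5191, -0.3467, 0.108]
tool_rot: [-1.088, 1.275, 1.097]
ft_force: [-0.1, 0.2, -2.1]
grip_width: 0.633
time: 21.35
position: [0.5191, -0.3451, 0.1074]
tool_rot: [-1.088, 1.274, 1.101]
ft_force: [0.9, 0.0, -0.8]
grip_width: 0.635
t 21.35 pos [ 0.5191 -0.3451  0.1074] d cm [-0.31 -1.09 -4.64] rot deg [-0.5 -0.1 -0.6] jaw 81.2 F [ 0.9  0.  -0.8] grip 55.2 q7 1.98
```

View pics/w12.png

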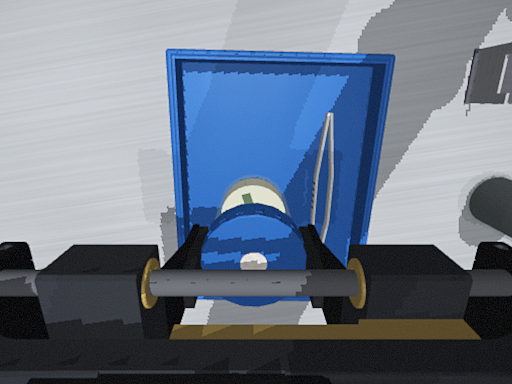

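```bash
python3 -m handwheel '[{"xyz":[-0.3,-1,-1],"angular":[-0.5,0,-0.5]},{"xyz":[0,-0.6,-1],"angular":[0,0,0]},{"xyz":[0,0,-1],"angular":[0,0,0]},{"xyz":[0,0,0],"angular":[0,0,0]},{"xyz":[0,0,0],"angular":[0,0,0]}]';python3 d.py .516 -.356 .059 80.6
```

```text
time: 21.82
position: [0.5155, -0.3639, 0.0758]
tool_rot: [-1.089, 1.286, 1.086]
ft_force: [0.5, 0.4, -1.0]
grip_width: 0.637
t 21.82 pos [ 0.5155 -0.3639  0.0758] d cm [ 0.05  0.79 -1.68] rot deg [ 0.2 -0.1  0. ] jaw 80.6 F [ 0.5  0.4 -1. ] grip 55.4 q7 1.99
```

```bash
python3 -m handwheel '[{"xyz":[0,0.4,-0.5],"angular":[0,0,0]},{"xyz":[0,0,-0.5],"angular":[0,0,0]},{"xyz":[0,0,-0.2],"angular":[0,0,0]},{"xyz":[0,0,0],"angular":[0,0,0]},{"xyz":[0,0,0],"angular":[0,0,0]}]';python3 d.py .516 -.356 .058 80.6
```

```text
time: 22.23
position: [0.5153, -0.3593, 0.0625]
tool_rot: [-1.088, 1.286, 1.086]
ft_force: [0.3, 0.2, -2.5]
grip_width: 0.638
t 22.23 pos [ 0.5153 -0.3593  0.0625] d cm [ 0.07  0.33 -0.45] rot deg [ 0.2 -0.1  0.1] jaw 80.5 F [ 0.3  0.2 -2.5] grip 55.5 q7 1.98
```

```bash
python3 -m handwheel '[{"xyz":[0,0,-0.3],"angular":[0,0,0]},{"xyz":[0,0,-0.2],"angular":[0,0,0]},{"xyz":[0,0,0],"angular":[0,0,0]},{"xyz":[0,0,0],"angular":[0,0,0]}]';python3 d.py .516 -.356 .058 80.6
```

```text
time: 22.57
position: [0.5161, -0.3594, 0.058]
tool_rot: [-1.09, 1.285, 1.085]
ft_force: [-0.8, -0.7, -2.5]
grip_width: 0.633
t 22.57 pos [ 0.5161 -0.3594  0.058 ] d cm [-0.01  0.34  0.  ] rot deg [0.2 0.  0. ] jaw 80.6 F [-0.8 -0.7 -2.5] grip 55.0 q7 1.98
```

Weight still on the tool; lower by another millimetre or so.

```bash
python3 -m handwheel '[{"xyz":[0,0,-0.2],"angular":[0,0,0]},{"xyz":[0,0,-0.1],"angular":[0,0,0]},{"xyz":[0,0,0],"angular":[0,0,0]},{"xyz":[0,0,0],"angular":[0,0,0]}]';python3 d.py .516 -.356 .058 80.6;python3 d.py .516 -.356 .058 80.6
```

```text
time: 22.9
position: [0.5173, -0.36, 0.0586]
tool_rot: [-1.092, 1.283, 1.082]
ft_force: [0.9, -0.1, -1.5]
grip_width: 0.634
t 22.9 pos [ 0.5173 -0.36    0.0586] d cm [-0.13  0.4  -0.06] rot deg [0.3 0.2 0. ] jaw 80.6 F [ 0.9 -0.1 -1.5] grip 55.1 q7 1.98
t 22.9 pos [ 0.5173 -0.36    0.0586] d cm [-0.13  0.4  -0.06] rot deg [0.3 0.2 0. ] jaw 80.6 F [ 0.9 -0.1 -1.5] grip 55.1 q7 1.98
```

```bash
python3 -m handwheel '[{"xyz":[0,0,-0.3],"angular":[0,0,0]},{"xyz":[0,0,-0.3],"angular":[0,0,0]},{"xyz":[0,0,0],"angular":[0,0,0]}]';python3 -m handwheel '[{"xyz":[0,0,0],"angular":[0,0,0]}]'
```

```text
time: 23.15
position: [0.5191, -0.3609, 0.0589]
tool_rot: [-1.094, 1.282, 1.079]
ft_force: [0.1, 0.2, -2.8]
grip_width: 0.632
time: 23.23
position: [0.5194, -0.3612, 0.0593]
tool_rot: [-1.095, 1.281, 1.078]
ft_force: [0.2, -0.2, -2.7]
grip_width: 0.631
```

```bash
python3 -m handwheel '[{"xyz":[-0.1,0.1,-0.3],"angular":[0,0,0]},{"xyz":[-0.1,0.1,-0.3],"angular":[0,0,0]},{"xyz":[-0.1,0,-0.3],"angular":[0,0,0]}]';python3 -m handwheel '[{"xyz":[0,0,-0.1],"angular":[0,0,0]}]'; python3 d.py .516 -.356 .058 80.6
```

```text
time: 23.48
position: [0.52, -0.3617, 0.0574]
tool_rot: [-1.102, 1.278, 1.069]
ft_force: [-4.8, 5.6, 18.9]
grip_width: 0.635
time: 23.57
position: [0.5203, -0.3615, 0.0577]
tool_rot: [-1.102, 1.277, 1.069]
ft_force: [-1.1, -0.8, 0.2]
grip_width: 0.632
t 23.57 pos [ 0.5203 -0.3615  0.0577] d cm [-0.43  0.55  0.03] rot deg [0.7 1.  0.1] jaw 80.5 F [-1.1 -0.8  0.2] grip 55.0 q7 1.98
```

```bash
python3 -m handwheel '[{"xyz":[0,0,0],"angular":[0,0,0]},{"xyz":[0,0,0],"angular":[0,0,0]},{"xyz":[0,0,0],"angular":[0,0,0]},{"xyz":[0,0,0],"angular":[0,0,0]}]' 7.5;python3 -m handwheel '[{"xyz":[0,0,1],"angular":[0,0,0]},{"xyz":[0,0,2.5],"angular":[0,0,0]},{"xyz":[0,0,3],"angular":[0,0,0]},{"xyz":[0,0,2],"angular":[0,0,0]},{"xyz":[0,0,0],"angular":[0,0,0]}]'; python3 d.py .679 -.1185 .15 80.6;  python3 - <<'E'
from m import *
w=snap('wrist','w13.png')
E
```

```text
time: 23.9
position: [0.5201, -0.3617, 0.0564]
tool_rot: [-1.103, 1.278, 1.068]
ft_force: [0.1, -0.2, -1.2]
grip_width: 0.828
time: 24.32
position: [0.5172, -0.3602, 0.1422]
tool_rot: [-1.097, 1.281, 1.075]
ft_force: [1.2, -0.9, 0.1]
grip_width: 0.859
t 24.32 pos [ 0.5172 -0.3602  0.1422] d cm [16.18 24.17  0.78] rot deg [0.5 0.6 0.1] jaw 80.5 F [ 1.2 -0.9  0.1] grip 74.7 q7 1.98
```

View pics/w13.png

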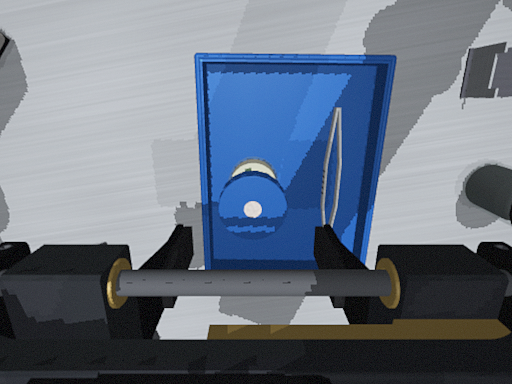

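```bash
python3 -m handwheel '[{"xyz":[1,1.5,1],"angular":[0.5,0.6,0]},{"xyz":[2,3,0],"angular":[0,0,0]},{"xyz":[2.2,3.3,0],"angular":[0,0,0]},{"xyz":[2.2,3.3,0],"angular":[0,0,0]},{"xyz":[2.2,3.3,0],"angular":[0,0,0]}]';python3 -m handwheel '[{"xyz":[2,3.3,0],"angular":[0,0,0]},{"xyz":[2,3,0],"angular":[0,0,0]},{"xyz":[1.5,2,0],"angular":[0,0,0]},{"xyz":[0,0,0],"angular":[0,0,0]},{"xyz":[0,0,0],"angular":[0,0,0]}]'; python3 d.py .679 -.1185 .12 81
```

```text
time: 24.78
position: [0.6047, -0.2254, 0.1474]
tool_rot: [-1.066, 1.305, 1.072]
ft_force: [1.3, -1.1, 0.0]
grip_width: 0.862
time: 25.2
position: [0.6632, -0.1231, 0.1397]
tool_rot: [-1.068, 1.298, 1.094]
ft_force: [-1.1, -0.6, -0.8]
grip_width: 0.862
t 25.2 pos [ 0.6632 -0.1231  0.1397] d cm [ 1.58  0.46 -1.97] rot deg [-0.2 -1.   1. ] jaw 80.0 F [-1.1 -0.6 -0.8] grip 75.0 q7 1.52
```

```bash
python3 -m handwheel '[{"xyz":[0.9,0.3,-1],"angular":[0,-1,1]},{"xyz":[0.7,0.2,-1],"angular":[0,0,0]},{"xyz":[0,0,0],"angular":[0,0,0]},{"xyz":[0,0,0],"angular":[0,0,0]},{"xyz":[0,0,0],"angular":[0,0,0]}]'; python3 d.py .679 -.1185 .054 81;  python3 - <<'E'
from m import *
w=snap('wrist','w14.png')
blobs(w,(50,100,40),(75,255,255),.084,500,'green')
E
```

```text
time: 25.62
position: [0.6761, -0.1213, 0.1144]
tool_rot: [-1.084, 1.286, 1.097]
ft_force: [0.1, -0.5, -0.4]
grip_width: 0.864
t 25.62 pos [ 0.6761 -0.1213  0.1144] d cm [ 0.29  0.28 -6.04] rot deg [-0.2 -0.5  0.2] jaw 80.8 F [ 0.1 -0.5 -0.4] grip 75.2 q7 1.53
green px [255. 219.] A 4220 bbox [218 181  76  76] -> [ 0.675 -0.12   0.084]
```

View pics/w14.png

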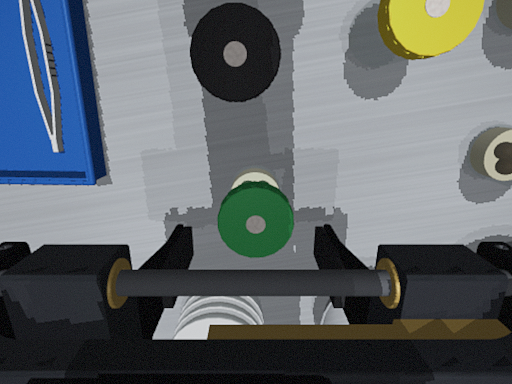

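```bash
python3 -m handwheel '[{"xyz":[0.1,0.3,-1.5],"angular":[0,-0.4,0]},{"xyz":[0,0.2,-2],"angular":[0,0,0]},{"xyz":[0,0,-1.8],"angular":[0,0,0]},{"xyz":[0,0.1,-0.8],"angular":[0,0,0]},{"xyz":[0,0,0],"angular":[0,0,0]}]'; python3 d.py .678 -.119 .054 81
```

```text
time: 26.08
position: [0.6779, -0.1211, 0.0563]
tool_rot: [-1.086, 1.281, 1.08]
ft_force: [-0.3, -0.7, -0.3]
grip_width: 0.865
t 26.08 pos [ 0.6779 -0.1211  0.0563] d cm [ 0.01  0.21 -0.23] rot deg [0.  0.3 0.7] jaw 80.3 F [-0.3 -0.7 -0.3] grip 75.3 q7 1.51
```

```bash
python3 -m handwheel '[{"xyz":[0,0.3,-0.2],"angular":[0,0,0]},{"xyz":[0,0,0],"angular":[0,0,0]},{"xyz":[0,0,0],"angular":[0,0,0]},{"xyz":[0,0,0],"angular":[0,0,0]},{"xyz":[0,0,0],"angular":[0,0,0]}]' 4 25;python3 -m handwheel '[{"xyz":[0,0,0],"angular":[0,0,0]},{"xyz":[0,0,0],"angular":[0,0,0]},{"xyz":[0,0,0],"angular":[0,0,0]}]' ;python3 -m handwheel '[{"xyz":[0,0,1],"angular":[0,0,0]},{"xyz":[0,0,2.5],"angular":[0,0,0]},{"xyz":[0,0,3.5],"angular":[0,0,0]},{"xyz":[0,0,3.5],"angular":[0,0,0]},{"xyz":[0,0,2],"angular":[0,0,0]}]' ;python3 -m handwheel '[{"xyz":[0,0,1],"angular":[0,0,0]},{"xyz":[0,0,0],"angular":[0,0,0]}]';python3 d.py .554 .381 .17 81
```

```text
time: 26.5
position: [0.6795, -0.1195, 0.0582]
tool_rot: [-1.088, 1.279, 1.075]
ft_force: [-0.8, -0.9, -2.1]
grip_width: 0.637
time: 26.75
position: [0.6797, -0.1195, 0.0589]
tool_rot: [-1.088, 1.278, 1.075]
ft_force: [0.8, -0.1, -1.9]
grip_width: 0.637
time: 27.17
position: [0.673, -0.1183, 0.1818]
tool_rot: [-1.08, 1.289, 1.088]
ft_force: [0.7, -1.1, -0.2]
grip_width: 0.64
time: 27.33
position: [0.6759, -0.1186, 0.2]
tool_rot: [-1.085, 1.282, 1.08]
ft_force: [0.2, 0.3, -1.0]
grip_width: 0.632
t 27.33 pos [ 0.6759 -0.1186  0.2   ] d cm [-12.19  49.96  -3.  ] rot deg [0.  0.2 0.8] jaw 80.2 F [ 0.2  0.3 -1. ] grip 54.9 q7 1.52
```

```bash
python3 -m handwheel '[{"xyz":[-0.3,1.5,0],"angular":[0,0,0]},{"xyz":[-0.6,2.5,0],"angular":[0,0,0]},{"xyz":[-0.8,3.3,0],"angular":[0,0,0]},{"xyz":[-0.8,3.3,0],"angular":[0,0,0]},{"xyz":[-0.8,3.3,0],"angular":[0,0,0]}]' ;python3 -m handwheel '[{"xyz":[-0.8,3.3,0],"angular":[0,0,0]},{"xyz":[-0.8,3.3,0],"angular":[0,0,0]},{"xyz":[-0.8,3.3,0],"angular":[0,0,0]},{"xyz":[-0.8,3.3,0],"angular":[0,0,0]},{"xyz":[-0.8,3.3,0],"angular":[0,0,0]}]' ;python3 -m handwheel '[{"xyz":[-0.8,3.3,0],"angular":[0,0,0]},{"xyz":[-0.8,3.3,0],"angular":[0,0,0]},{"xyz":[-0.8,3.3,0],"angular":[0,0,0]},{"xyz":[-0.8,3.3,0],"angular":[0,0,0]},{"xyz":[-0.5,2,0],"angular":[0,0,0]}]' ;python3 d.py .554 .381 .17 81
```

```text
time: 27.75
position: [0.6379, 0.0152, 0.1929]
tool_rot: [-1.073, 1.3, 1.069]
ft_force: [1.0, 0.4, -1.9]
grip_width: 0.634
time: 28.17
position: [0.5855, 0.1929, 0.1818]
tool_rot: [-1.069, 1.313, 1.082]
ft_force: [0.5, -0.2, -1.3]
grip_width: 0.632
time: 28.58
position: [0.5324, 0.3594, 0.1709]
tool_rot: [-1.072, 1.325, 1.1]
ft_force: [-1.1, -0.1, -1.5]
grip_width: 0.639
t 28.58 pos [0.5324 0.3594 0.1709] d cm [ 2.16  2.16 -0.09] rot deg [ 0.7 -2.3  1. ] jaw 80.1 F [-1.1 -0.1 -1.5] grip 55.6 q7 0.69
```

```bash
python3 -m handwheel '[{"xyz":[1,0.6,-1],"angular":[0.7,-1.2,0]},{"xyz":[1,0.6,-1.5],"angular":[0,-1,0]},{"xyz":[0.5,0,-1.5],"angular":[0,0,0]},{"xyz":[0,0,-1],"angular":[0,0,0]},{"xyz":[0,0,0],"angular":[0,0,0]}]' ;python3 d.py .554 .381 .11 80
python3 - <<'E'
from m import *
w=snap('wrist','w15.png')
E
```

```text
time: 29.0
position: [0.5403, 0.3866, 0.1094]
tool_rot: [-1.089, 1.289, 1.11]
ft_force: [-0.4, -1.1, -1.9]
grip_width: 0.637
t 29.0 pos [0.5403 0.3866 0.1094] d cm [ 1.37 -0.56  0.06] rot deg [-0.1 -1.  -1.3] jaw 81.3 F [-0.4 -1.1 -1.9] grip 55.4 q7 0.67
```

View pics/w15.png

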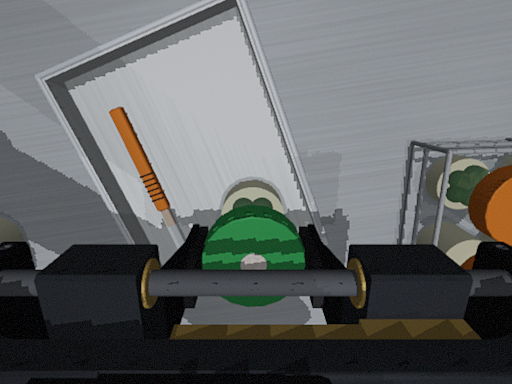

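```bash
python3 -m handwheel '[{"xyz":[0.9,-0.4,-1],"angular":[0,-1,0]},{"xyz":[0.6,-0.2,-1],"angular":[0,0,0]},{"xyz":[0,0,-1],"angular":[0,0,0]},{"xyz":[0,0,0],"angular":[0,0,0]},{"xyz":[0,0,0],"angular":[0,0,0]}]' ;python3 d.py .554 .381 .062 81
```

```text
time: 29.47
position: [0.5548, 0.3797, 0.0792]
tool_rot: [-1.095, 1.277, 1.097]
ft_force: [0.7, 1.0, -1.1]
grip_width: 0.634
t 29.47 pos [0.5548 0.3797 0.0792] d cm [-0.08  0.13 -1.72] rot deg [-0.1 -0.  -0.2] jaw 81.2 F [ 0.7  1.  -1.1] grip 55.2 q7 0.68
```

```bash
python3 -m handwheel '[{"xyz":[0,0,-0.5],"angular":[0,0,0]},{"xyz":[0,0,-0.5],"angular":[0,0,0]},{"xyz":[0,0,-0.3],"angular":[0,0,0]},{"xyz":[0,0,-0.1],"angular":[0,0,0]},{"xyz":[0,0,0],"angular":[0,0,0]}]' ;python3 d.py .554 .381 .062 81
```

```text
time: 29.88
position: [0.5551, 0.3803, 0.0656]
tool_rot: [-1.094, 1.276, 1.097]
ft_force: [0.7, 0.0, -1.7]
grip_width: 0.63
t 29.88 pos [0.5551 0.3803 0.0656] d cm [-0.11  0.07 -0.36] rot deg [-0.2  0.  -0.2] jaw 81.2 F [ 0.7  0.  -1.7] grip 54.8 q7 0.67
```

```bash
python3 -m handwheel '[{"xyz":[0,0,-0.25],"angular":[0,0,0]},{"xyz":[0,0,-0.25],"angular":[0,0,0]},{"xyz":[0,0,-0.1],"angular":[0,0,0]}]' ;python3 d.py .554 .381 .062 81
```

```text
time: 30.13
position: [0.5553, 0.3809, 0.0604]
tool_rot: [-1.094, 1.274, 1.097]
ft_force: [-1.7, -1.2, 4.5]
grip_width: 0.632
t 30.13 pos [0.5553 0.3809 0.0604] d cm [-0.13  0.01  0.16] rot deg [-0.2  0.1 -0.2] jaw 81.2 F [-1.7 -1.2  4.5] grip 55.0 q7 0.67
```

Contact (+4.5 N). Release, rise, and head for the white-capped jar.

```bash
python3 -m handwheel '[{"xyz":[0,0,0],"angular":[0,0,0]},{"xyz":[0,0,0],"angular":[0,0,0]},{"xyz":[0,0,0],"angular":[0,0,0]},{"xyz":[0,0,0],"angular":[0,0,0]}]' 7.5;python3 -m handwheel '[{"xyz":[0,0,1],"angular":[0,0,0]},{"xyz":[0,0,2.5],"angular":[0,0,0]},{"xyz":[0,0,3],"angular":[0,0,0]},{"xyz":[0,0,2],"angular":[0,0,0]},{"xyz":[0,0,0],"angular":[0,0,0]}]'; python3 d.py .551 .124 .14 81;  python3 - <<'E'
from m import *
w=snap('wrist','w16.png')
E
```

```text
time: 30.47
position: [0.5562, 0.3817, 0.0616]
tool_rot: [-1.093, 1.271, 1.096]
ft_force: [-0.0, -0.9, -0.2]
grip_width: 0.828
time: 30.88
position: [0.5548, 0.3808, 0.1508]
tool_rot: [-1.093, 1.274, 1.097]
ft_force: [0.8, 0.9, 1.3]
grip_width: 0.861
t 30.88 pos [0.5548 0.3808 0.1508] d cm [ -0.38 -25.68  -1.08] rot deg [-0.2  0.1 -0.2] jaw 81.2 F [0.8 0.9 1.3] grip 74.9 q7 0.69
```

View pics/w16.png

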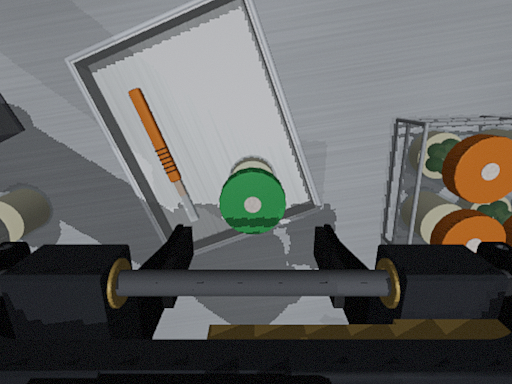

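```bash
python3 -m handwheel '[{"xyz":[0,-2,0],"angular":[0,0,0]},{"xyz":[0,-3.5,0],"angular":[0,0,0]},{"xyz":[0,-3.5,0],"angular":[0,0,0]},{"xyz":[0,-3.5,0],"angular":[0,0,0]},{"xyz":[0,-3.5,0],"angular":[0,0,0]}]';python3 -m handwheel '[{"xyz":[0,-3.5,0],"angular":[0,0,0]},{"xyz":[0,-3,0],"angular":[0,0,0]},{"xyz":[0,-2,0],"angular":[0,0,0]},{"xyz":[0,0,0],"angular":[0,0,0]},{"xyz":[0,0,0],"angular":[0,0,0]}]'; python3 d.py .551 .124 .12 81
```

```text
time: 31.35
position: [0.548, 0.2274, 0.1462]
tool_rot: [-1.1, 1.266, 1.118]
ft_force: [0.5, -0.0, -0.2]
grip_width: 0.862
time: 31.77
position: [0.5451, 0.1255, 0.1414]
tool_rot: [-1.092, 1.282, 1.108]
ft_force: [0.1, 1.5, 0.4]
grip_width: 0.862
t 31.77 pos [0.5451 0.1255 0.1414] d cm [ 0.59 -0.15 -2.14] rot deg [-0.2 -0.6 -0.5] jaw 81.5 F [0.1 1.5 0.4] grip 75.0 q7 1.12
```

```bash
python3 -m handwheel '[{"xyz":[0.4,0,-1],"angular":[0,-0.6,-0.5]},{"xyz":[0.3,0,-1],"angular":[0,0,0]},{"xyz":[0,0,-0.5],"angular":[0,0,0]},{"xyz":[0,0,0],"angular":[0,0,0]},{"xyz":[0,0,0],"angular":[0,0,0]}]'; python3 d.py .551 .124 .054 81;  python3 - <<'E'
from m import *
w=snap('wrist','w17.png')
E
```

```text
time: 32.18
position: [0.5506, 0.1296, 0.1128]
tool_rot: [-1.091, 1.278, 1.101]
ft_force: [-0.9, 0.1, 0.8]
grip_width: 0.859
t 32.18 pos [0.5506 0.1296 0.1128] d cm [ 0.04 -0.56 -5.88] rot deg [-0.3 -0.2 -0.3] jaw 81.3 F [-0.9  0.1  0.8] grip 74.8 q7 1.1
```

View pics/w17.png

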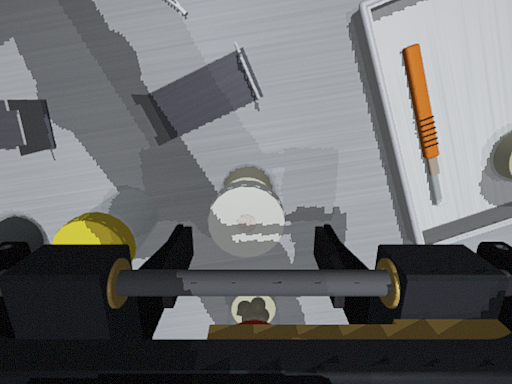

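```bash
python3 -m handwheel '[{"xyz":[0,-0.4,-1.5],"angular":[0,0,0]},{"xyz":[0,-0.4,-2],"angular":[0,0,0]},{"xyz":[0,-0.2,-1.6],"angular":[0,0,0]},{"xyz":[0,0,-0.8],"angular":[0,0,0]},{"xyz":[0,0,0],"angular":[0,0,0]}]'; python3 d.py .551 .124 .054 81
```

```text
time: 32.65
position: [0.5523, 0.1235, 0.0548]
tool_rot: [-1.095, 1.27, 1.103]
ft_force: [-0.8, 0.5, -0.4]
grip_width: 0.865
t 32.65 pos [0.5523 0.1235 0.0548] d cm [-0.13  0.05 -0.08] rot deg [-0.4  0.1 -0.6] jaw 81.6 F [-0.8  0.5 -0.4] grip 75.3 q7 1.11
```

```bash
python3 -m handwheel '[{"xyz":[0,0,-0.1],"angular":[0,0,0]},{"xyz":[0,0,0],"angular":[0,0,0]},{"xyz":[0,0,0],"angular":[0,0,0]},{"xyz":[0,0,0],"angular":[0,0,0]},{"xyz":[0,0,0],"angular":[0,0,0]}]' 4 25;python3 -m handwheel '[{"xyz":[0,0,0],"angular":[0,0,0]},{"xyz":[0,0,0],"angular":[0,0,0]},{"xyz":[0,0,0],"angular":[0,0,0]}]' ;python3 -m handwheel '[{"xyz":[0,0,1],"angular":[0,0,0]},{"xyz":[0,0,2.5],"angular":[0,0,0]},{"xyz":[0,0,3.5],"angular":[0,0,0]},{"xyz":[0,0,3.5],"angular":[0,0,0]},{"xyz":[0,0,2],"angular":[0,0,0]}]' ;python3 -m handwheel '[{"xyz":[0,0,0],"angular":[0,0,0]},{"xyz":[0,0,0],"angular":[0,0,0]}]';python3 d.py .452 .359 .17 81
```

```text
time: 33.07
position: [0.5539, 0.1252, 0.0567]
tool_rot: [-1.097, 1.265, 1.103]
ft_force: [-0.7, -0.1, -2.4]
grip_width: 0.638
time: 33.32
position: [0.5537, 0.1252, 0.0569]
tool_rot: [-1.097, 1.265, 1.103]
ft_force: [0.5, 0.8, -1.9]
grip_width: 0.634
time: 33.73
position: [0.5465, 0.1236, 0.1811]
tool_rot: [-1.093, 1.28, 1.113]
ft_force: [0.9, 0.4, -1.7]
grip_width: 0.634
time: 33.9
position: [0.5495, 0.1245, 0.1876]
tool_rot: [-1.096, 1.27, 1.107]
ft_force: [-0.7, -0.3, -3.4]
grip_width: 0.635
t 33.9 pos [0.5495 0.1245 0.1876] d cm [-9.75 23.45 -1.76] rot deg [-0.4 -0.1 -0.7] jaw 81.7 F [-0.7 -0.3 -3.4] grip 55.2 q7 1.13
```

```bash
python3 -m handwheel '[{"xyz":[-0.8,1.7,0],"angular":[0,0,0]},{"xyz":[-1.3,3,0],"angular":[0,0,0]},{"xyz":[-1.3,3.2,0],"angular":[0,0,0]},{"xyz":[-1.3,3.2,0],"angular":[0,0,0]},{"xyz":[-1.3,3.2,0],"angular":[0,0,0]}]' ;python3 -m handwheel '[{"xyz":[-1.3,3.2,0],"angular":[0,0,0]},{"xyz":[-1,3,0],"angular":[0,0,0]},{"xyz":[-0.5,2,0],"angular":[0,0,0]},{"xyz":[0,0,0],"angular":[0,0,0]},{"xyz":[0,0,0],"angular":[0,0,0]}]' ;python3 d.py .452 .359 .12 81
```

```text
time: 34.32
position: [0.4891, 0.2578, 0.1807]
tool_rot: [-1.085, 1.289, 1.089]
ft_force: [1.1, 1.0, -3.2]
grip_width: 0.635
time: 34.73
position: [0.448, 0.3503, 0.1706]
tool_rot: [-1.091, 1.297, 1.109]
ft_force: [0.4, -0.8, -2.2]
grip_width: 0.636
t 34.73 pos [0.448  0.3503 0.1706] d cm [ 0.4   0.87 -5.06] rot deg [ 0.2 -1.2 -0.3] jaw 81.3 F [ 0.4 -0.8 -2.2] grip 55.3 q7 0.65
```

```bash
python3 -m handwheel '[{"xyz":[0.3,0.3,-1.5],"angular":[0,-1.2,0]},{"xyz":[0.2,0.2,-2],"angular":[0,0,0]},{"xyz":[0,0,-2],"angular":[0,0,0]},{"xyz":[0,0,-1],"angular":[0,0,0]},{"xyz":[0,0,0],"angular":[0,0,0]}]' ;python3 d.py .452 .359 .06 81;  python3 - <<'E'
from m import *
w=snap('wrist','w18.png')
E
```

```text
time: 35.15
position: [0.453, 0.3495, 0.0981]
tool_rot: [-1.1, 1.289, 1.091]
ft_force: [-0.2, 0.5, -3.1]
grip_width: 0.634
t 35.15 pos [0.453  0.3495 0.0981] d cm [-0.1   0.95 -3.81] rot deg [ 0.6 -0.2 -0.1] jaw 81.1 F [-0.2  0.5 -3.1] grip 55.1 q7 0.62
```

View pics/w18.png

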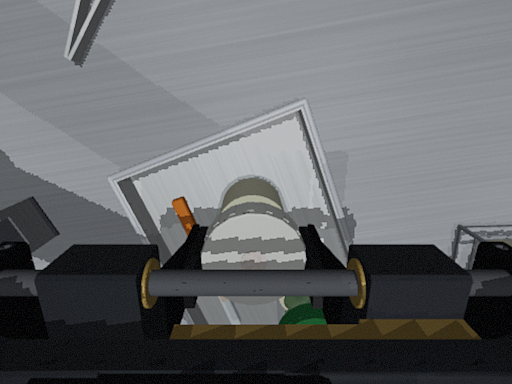

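```bash
python3 -m handwheel '[{"xyz":[0,0.8,-0.5],"angular":[0.5,0,0]},{"xyz":[0,0.6,-0.8],"angular":[0,0,0]},{"xyz":[0,0,-0.8],"angular":[0,0,0]},{"xyz":[0,0,0],"angular":[0,0,0]},{"xyz":[0,0,0],"angular":[0,0,0]}]' ;python3 d.py .452 .359 .06 81
```

```text
time: 35.62
position: [0.456, 0.3649, 0.0788]
tool_rot: [-1.09, 1.279, 1.093]
ft_force: [-0.6, -0.2, -1.6]
grip_width: 0.634
t 35.62 pos [0.456  0.3649 0.0788] d cm [-0.4  -0.59 -1.88] rot deg [-0.1  0.   0.1] jaw 80.9 F [-0.6 -0.2 -1.6] grip 55.1 q7 0.59
```

```bash
python3 -m handwheel '[{"xyz":[-0.2,-0.3,-0.5],"angular":[0,0,0]},{"xyz":[-0.1,0,-0.5],"angular":[0,0,0]},{"xyz":[0,0,-0.4],"angular":[0,0,0]},{"xyz":[0,0,-0.2],"angular":[0,0,0]},{"xyz":[0,0,0],"angular":[0,0,0]}]' ;python3 d.py .452 .359 .06 81
```

```text
time: 36.03
position: [0.4531, 0.3618, 0.0622]
tool_rot: [-1.091, 1.277, 1.092]
ft_force: [-0.3, -0.7, -1.8]
grip_width: 0.636
t 36.03 pos [0.4531 0.3618 0.0622] d cm [-0.11 -0.28 -0.22] rot deg [-0.1  0.1  0.1] jaw 80.9 F [-0.3 -0.7 -1.8] grip 55.3 q7 0.59
```

```bash
python3 -m handwheel '[{"xyz":[0,0,-0.25],"angular":[0,0,0]},{"xyz":[0,0,-0.2],"angular":[0,0,0]},{"xyz":[0,0,-0.1],"angular":[0,0,0]}]' ;python3 d.py .452 .359 .06 81
```

```text
time: 36.28
position: [0.4543, 0.3619, 0.0595]
tool_rot: [-1.091, 1.276, 1.09]
ft_force: [-1.8, -1.2, 2.9]
grip_width: 0.634
t 36.28 pos [0.4543 0.3619 0.0595] d cm [-0.23 -0.29  0.05] rot deg [-0.1  0.2  0.1] jaw 80.9 F [-1.8 -1.2  2.9] grip 55.1 q7 0.58
```

Contact. Release and withdraw.

```bash
python3 -m handwheel '[{"xyz":[0,0,0],"angular":[0,0,0]},{"xyz":[0,0,0],"angular":[0,0,0]},{"xyz":[0,0,0],"angular":[0,0,0]},{"xyz":[0,0,0],"angular":[0,0,0]}]' 7.5;python3 -m handwheel '[{"xyz":[0,0,1],"angular":[0,0,0]},{"xyz":[0,0,2.5],"angular":[0,0,0]},{"xyz":[0,0,3],"angular":[0,0,0]},{"xyz":[0,0,3],"angular":[0,0,0]},{"xyz":[0,-2,2],"angular":[0,0,0]}]';python3 -m handwheel '[{"xyz":[0,-3,1],"angular":[0,0,0]},{"xyz":[0,-4,0],"angular":[0,0,0]},{"xyz":[0,-4,0],"angular":[0,0,0]},{"xyz":[0,-4,0],"angular":[0,0,0]},{"xyz":[0,-4,0],"angular":[0,0,0]}]';python3 -m handwheel '[{"xyz":[0,-4,0],"angular":[0,0,0]},{"xyz":[0,-3,0],"angular":[0,0,0]},{"xyz":[0,-1,0],"angular":[0,0,0]},{"xyz":[0,0,0],"angular":[0,0,0]},{"xyz":[0,0,0],"angular":[0,0,0]}]'
python3 - <<'E'
from m import *
w=snap('scene','s20.png');d=snap('side','d20.png')
cv2.imwrite('pics/s20c.png',cv2.resize(w['pixels'][120:310,60:450],None,fx=2,fy=2,interpolation=cv2.INTER_CUBIC))
cv2.imwrite('pics/d20c.png',cv2.resize(d['pixels'][110:384,60:340],None,fx=2,fy=2,interpolation=cv2.INTER_CUBIC))
E
```

```text
time: 36.62
position: [0.4558, 0.363, 0.0612]
tool_rot: [-1.091, 1.271, 1.089]
ft_force: [-0.1, -0.2, -0.5]
grip_width: 0.824
time: 37.03
position: [0.4506, 0.3443, 0.1769]
tool_rot: [-1.093, 1.278, 1.099]
ft_force: [0.1, 1.7, 0.9]
grip_width: 0.864
time: 37.45
position: [0.4518, 0.1591, 0.1998]
tool_rot: [-1.102, 1.249, 1.107]
ft_force: [1.0, -0.3, 0.2]
grip_width: 0.863
time: 37.87
position: [0.4522, 0.0654, 0.2052]
tool_rot: [-1.095, 1.249, 1.09]
ft_force: [-0.0, 0.1, -0.2]
grip_width: 0.861
```

View pics/s20c.png

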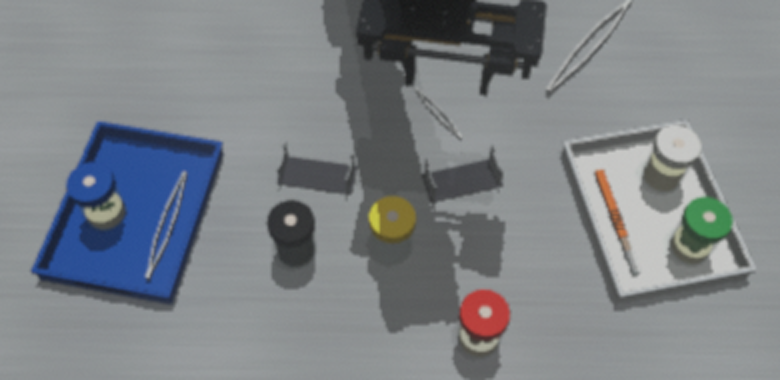

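View pics/d20c.png

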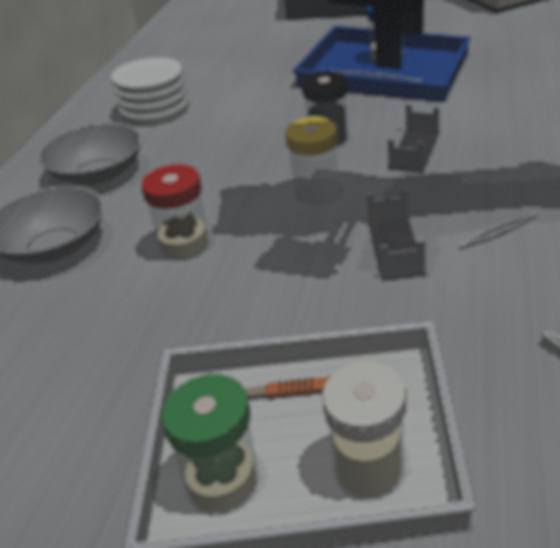

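Run:
```python
from m import *
s=load('s20.png'); f=lambda u,v:(60+u/2-.25,120+v/2-.25)
for n,q,z in [('rooted',(91,184),.087),('medium',(676,149),.087),('shoots',(707,222),.087),('black',(292,222),.084),('yellow',(393,217),.084),('red',(485,313),.084)]: print(n,ray(s,*f(*q),z).round(3))
for n,a,b in [('scalpel',(599,171),(634,272)),('forceps',(184,174),(149,277))]:
    A,B=ray(s,*f(*a),.0075),ray(s,*f(*b),.0075); print(n,A.round(3),B.round(3),np.linalg.norm(A-B).round(3))
print(close_job())
```

```text
rooted [ 0.523 -0.358  0.087]
medium [0.462 0.356 0.087]
shoots [0.563 0.376 0.087]
black [ 0.569 -0.113  0.084]
yellow [0.561 0.006 0.084]
red [0.679 0.11  0.084]
scalpel [0.447 0.279 0.008] [0.592 0.305 0.008] 0.147
forceps [ 0.461 -0.269  0.008] [ 0.608 -0.292  0.008] 0.149
the job is handed in; nothing more can be done
None
```

Both kits are made up and the job is handed in, at about 38 s of the 128 s allowed.

- **Steel tray:** holds the green-capped shoots jar, the white-capped medium jar and the orange scalpel.
- **Blue tray:** holds the blue-capped rooted jar and the middle-sized forceps from the rest. I laid the instruments first and then stood the jars beside them, so the gripper body stayed clear of the jars.

**Last checks:**
- **Jars and trays:** the final scene and side pictures show the jars upright on the tray floors, with nothing touching or stacked.
- **Instruments:** measured on the tray floor plane, the scalpel came out at 147 mm and the forceps at 149 mm. Before the move they measured 147 and 150 mm, so both are lying flat.
- **Unwanted jars:** the black, yellow and red jars are within 1 mm of where they started.

**Imperfect or disagreeing:**
- **Rooted jar:** setting it down needed several small lowering steps, with one brief contact reading of about 19 N. It stayed upright.
- **Cap positions:** cap positions from the scene camera differ by up to about 8 to 10 mm in x from where the gripper released the green and white jars. I picked those cap centres by eye and did not resolve the difference. Both jars are well inside the tray either way.

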